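# Fit the tray divider and sort left- and right-hand brackets

## Task

Get the grey sorting tray ready: move the brass coupling left in it into the blue tub and, before any bracket goes into the tray, slide the yellow divider from its stand fully down into the tray's guide grooves. Then stand every red bracket on its base in the tray, left-hand brackets in the compartment on the left as seen from the robot and right-hand ones on the right; their finish is delicate, so handle them gently and never squeeze one with more than 40 N. Leave the memory stick, the screwdriver, the orange syringe cartridge and the thumb nut where they are.

Things in the scene. Friction and masses are not known exactly. Their poses are not given: they have to be found in the camera images.
- sorting_tray: grey tray fixed to the table, 134 (x) by 180 mm (y); walls 4 mm thick, 22 high; floor top 4 mm above its origin (centre of the underside). +y: left compartment, -y: right. At y = 0 on the front and back walls, 34 mm high guides stick 10 mm in and form grooves for the divider, open above, down to the floor, 10.5 mm wide (y), 126 mm from groove bottom to groove bottom (x)
- divider_stand: black stand, fixed to the table, 140 mm (x) by 34 mm (y), 20 mm high, with an open slot 10.5 mm wide along its x axis, slot floor 4 mm above the origin (centre of the underside); the divider starts upright in it
- divider: yellow upright panel, 122 mm long (x), 8 mm thick (y); its lowest 8 mm is a thinner foot, 118 by 5 mm; 38 mm high, then a grip rib 60 mm long (x) and 12 mm thick (y) from z = 36 to 58 mm. Origin: centre of the underside, z up; the same either way round. About 60 g. Fully home its origin is 4 mm above the tray's origin
- left_0: left-hand red bracket, 50 g, may be absent. L-shaped base 7 mm thick: leg 44 (x) by 18 mm (y), origin at the centre of its underside, z up; a toe at the leg's +x end, 14 mm wide, sticks out 12 mm towards +y (from above, toe end pointing away from you, the toe is on your left). To pinch: a lug on the middle of the leg, up to z = 38 mm, 12 mm thick (x), 18 mm wide (y)
- left_1: left-hand red bracket, 50 g, may be absent. L-shaped base 7 mm thick: leg 44 (x) by 18 mm (y), origin at the centre of its underside, z up; a toe at the leg's +x end, 14 mm wide, sticks out 12 mm towards +y (from above, toe end pointing away from you, the toe is on your left). To pinch: a lug on the middle of the leg, up to z = 38 mm, 12 mm thick (x), 18 mm wide (y)
- left_2: left-hand red bracket, 50 g, may be absent. L-shaped base 7 mm thick: leg 44 (x) by 18 mm (y), origin at the centre of its underside, z up; a toe at the leg's +x end, 14 mm wide, sticks out 12 mm towards +y (from above, toe end pointing away from you, the toe is on your left). To pinch: a lug on the middle of the leg, up to z = 38 mm, 12 mm thick (x), 18 mm wide (y)
- right_0: right-hand red bracket, 50 g, may be absent. L-shaped base 7 mm thick: leg 44 (x) by 18 mm (y), origin at the centre of its underside, z up; a toe at the leg's +x end, 14 mm wide, sticks out 12 mm towards -y (from above, toe end pointing away from you, the toe is on your right). To pinch: a lug on the middle of the leg, up to z = 38 mm, 12 mm thick (x), 18 mm wide (y)
- right_1: right-hand red bracket, 50 g, may be absent. L-shaped base 7 mm thick: leg 44 (x) by 18 mm (y), origin at the centre of its underside, z up; a toe at the leg's +x end, 14 mm wide, sticks out 12 mm towards -y (from above, toe end pointing away from you, the toe is on your right). To pinch: a lug on the middle of the leg, up to z = 38 mm, 12 mm thick (x), 18 mm wide (y)
- right_2: right-hand red bracket, 50 g, may be absent. L-shaped base 7 mm thick: leg 44 (x) by 18 mm (y), origin at the centre of its underside, z up; a toe at the leg's +x end, 14 mm wide, sticks out 12 mm towards -y (from above, toe end pointing away from you, the toe is on your right). To pinch: a lug on the middle of the leg, up to z = 38 mm, 12 mm thick (x), 18 mm wide (y)
- coupling: loose brass coupling standing in the tray's left compartment, a 22 mm round foot with a narrower neck, 25 mm high, 45 g, origin at the centre of its underside
- tub: blue open tub, fixed to the table, 69 mm across the rim, 30 mm high, inside about 48 mm across at the floor, floor 3 mm thick, origin at the centre of its underside
- memory_stick: dark grey USB memory stick with a pale plug lying on the table, 16 x 51 mm (along y), 8 mm high, to be left alone
- driver: red-handled screwdriver lying on the table, 17 x 157 mm (along y), 19 mm high, to be left alone
- cartridge: orange-capped syringe cartridge lying on the table, 32 x 106 mm (along y), 26 mm high, to be left alone
- nut: pale knurled thumb nut standing on the table, 26 mm across, 17 mm high, to be left alone

How it is judged:
By the outcome, as a careful person would: the job done as asked, in the order asked, and still so for the second after the job is handed in, with the robot touching nothing.
Of left_0, left_1, left_2, right_0, right_1, right_2 only 4 to 6 are there at a start; the rules pass over those that are not, and their reading is None.
At some moment in a run one of left_0, left_1, left_2, right_0, right_1, right_2 may be knocked a few centimetres aside while the robot is not near it.
It also fails if it takes over 210 s, if anything falls off the work surface, if the arm or the gripper's body presses on something with over 40 N, if the wrist force passes 120 N, or if a joint passes its speed limit or range.

## Robot

A 6-joint arm with a two-finger parallel gripper is mounted at the origin on a cart in front of the work surface, level with it; the furniture and walls round the work are solid. World frame = base frame: x ahead of the robot, y to its left, z up, the work surface at z = 0. Lengths are in mm, angles in rad, forces in N, time in s.
With the tool pointing down it reaches from about 275 to 750 mm from the base axis. Payload 10.2 kg.
Tool frame: the origin (TCP) lies midway between the tips of the shut fingers; the grasp point (between the pads) lies 19 mm behind it; z points along the fingers, y is the direction in which the jaws open and shut (so a half turn about z gives the same grasp; the last joint's range is limited). The gripper opens to 85 mm and grips with 20 to 120 N. Pads are 22 mm wide; open, the fingers measure 114 mm over their backs; the gripper's body (76 mm by 85 mm) begins 54 mm behind the grasp point. The pads swing forward as they close: fully open they stand 13 mm farther back than shut.
Start: joints at [-1.413, 0.313, 1.498, -0, 1.331, -0.223], TCP at [195.111, -487.404, 231.294] pointing down, gripper open.
Joint ranges: [-2.94, 2.94], [-0.97, 2.17], [0.19, 2.56], [-1.23, 4.37], [0.02, 3.11], [-2.88, 2.88]. Speed limits (rad/s): [2.39, 2.39, 3.01, 3.14, 3.14, 3.14].

## Interface

Orientations are given as a unit quaternion [w, x, y, z].
In Python, from rig import sense, optics, ctrl gives the robot as it stands.
- The arm moves only by the tool play_rows, never from a script. Its argument "plan" is a list of rows, each a list of 7 numbers: the shift along the world's x, y, z in mm, then the turn, a rotation vector about the world's x, y, z in rad, then the opening, from -1 (shut) to 1 (fully open), so that 0 is half open. A call has 1 to 5 rows; each row shifts and turns the pose as measured when the row begins; what a row does not reach is not made up. A row lasts 1/12 s, in which the tool goes at most 41.7 mm and 7.16 degrees, less where a joint would pass 70% of its speed; a pose out of reach is approached as far as the arm can. A call is refused whole if a number of a shift passes 41.7 or a number of a turn 0.125, either way. A call with a gripper value outside its range is refused whole. The fingers move at their own pace and stop on an object; "grip_force" is the grip in N (left out, the last holds). Time passes only in rows, so rows that do not move let the fingers close. It gives the time, the measured TCP pose, the force and the opening at its end, in the units of the state.
- sense(): the state, without advancing time (a new reading comes with each control period).
- optics.capture(name): name is "scene" or "top" or "wrist"; returns a dict with "img" (420x560x3 uint8, blue, green, red), "fx", "fy", "cx", "cy" (pixels), "world_to_cam" (4x4, takes a point from world to camera coordinates). Camera axes: x right, y up, looking along -z (the intrinsics and any distortion apply to the point x, -y, -z); pixel columns grow to the right and rows downward; lengths in mm; the calibration is good to about 2 mm. A picture is of the moment at which its call begins. There is no depth.
- ctrl.finish_job(): hands the job in, once; it reports no verdict.
The state is a dict: "time_s": time; "joints": joint angles; "dq": joint speeds; "tau": joint torques, N m; "eef_pos": TCP position; "ee_rot": TCP orientation; "force": force on the tool from outside, world axes, zero at the start; "wrist_torque": the same for the moment, N m; "grip_width": opening from 0.0 (shut) to 1.0 (fully open).
Only numpy, scipy, OpenCV 4.12 (cv2) and the standard library are available. Lean on these libraries where they do the work, as an engineer would, in place of code of your own. Each camera call takes 0.05 s, during which the arm holds its last target. There are 200 camera calls.

## Working session

There is one attempt and no reset: what is moved stays moved. The work goes in short steps, Python scripts to look and compute and a tool call to move; the robot and the scene stay as the last step left them, time stands still between calls to the robot, and variables do not carry over. Pictures are saved under pics/ and viewed, about 12 in all and at most 16, crops included, and the job is handed in when it is done.

Besides the shell and the picture viewer there is one more tool, called after "Emit:" as name(argument=value, ...), one argument or row to a line, values as JSON. play_rows: Moves the arm, as the interface text tells. Its arguments: {"type":"object","properties":{"plan":{"type":"array"},"grip_force":{"type":"number"}},"required":["plan"]}

```bash
mkdir -p pics && ls && python3 - <<'E'
from rig import sense, optics
import cv2,numpy as np
print(sense())
for n in("scene","top","wrist"):
    c=optics.capture(n); cv2.imwrite(f"pics/{n}0.png",c["img"])
    print(n,{k:c[k] for k in c if k not in("img",)})
E
```

```text
pics
{'time_s': 0.0, 'joints': array([-1.41341685e+00,  3.13473197e-01,  1.49844664e+00,  2.94428205e-05,
        1.33100088e+00, -2.23399318e-01]), 'dq': array([-1.15289861e-03,  1.67193369e-03,  6.62914749e-04, -1.53790815e-04,
        9.71426881e-05,  3.02551563e-05]), 'tau': array([-9.43923114e-04, -4.12269902e+01, -2.59740293e+01, -2.81349958e-04,
        4.19721051e-03,  3.78277753e-05]), 'eef_pos': array([ 195.06732344, -487.13689512,  230.71961027]), 'ee_rot': array([-6.63200116e-04,  9.81931067e-01,  1.89237784e-01,  3.62057887e-05]), 'force': array([ 0.63698114, -0.7635166 ,  0.07508527]), 'wrist_torque': array([-0.00512676,  0.00674846,  0.01009174]), 'grip_width': 1.000744709477661}
scene {'fx': 453.0249090509342, 'fy': 453.0249090509342, 'cx': 283.3981189528952, 'cy': 208.15037014948004, 'world_to_cam': array([[-5.77064893e-01, -8.16308153e-01,  2.52410154e-02,
         2.44945834e+02],
       [ 4.50070965e-01, -2.92070838e-01,  8.43878399e-01,
        -2.50306466e+02],
       [-6.81492652e-01,  4.98332846e-01,  5.35940425e-01,
        -6.73875968e+02],
       [ 0.000000
[... 304 characters left out ...]
-7.94195662e-03,  8.03217950e-02,
        -4.49633176e+02],
       [-8.02004254e-02,  1.45735187e-02,  9.96672215e-01,
        -8.65404778e+02],
       [ 0.00000000e+00,  0.00000000e+00,  0.00000000e+00,
         1.00000000e+00]])}
wrist {'fx': 301.95587721906844, 'fy': 301.95587721906844, 'cx': 279.86606945713396, 'cy': 209.26345045947969, 'world_to_cam': array([[ 3.72720015e-01, -9.27943377e-01, -9.37639429e-04,
        -5.24665676e+02],
       [ 8.92775606e-01,  3.58869619e-01, -2.72331258e-01,
         3.54534118e+01],
       [ 2.53044477e-01,  1.00666209e-01,  9.62203101e-01,
        -3.78400539e+02],
       [ 0.00000000e+00,  0.00000000e+00,  0.00000000e+00,
         1.00000000e+00]])}
```

View pics/top0.png

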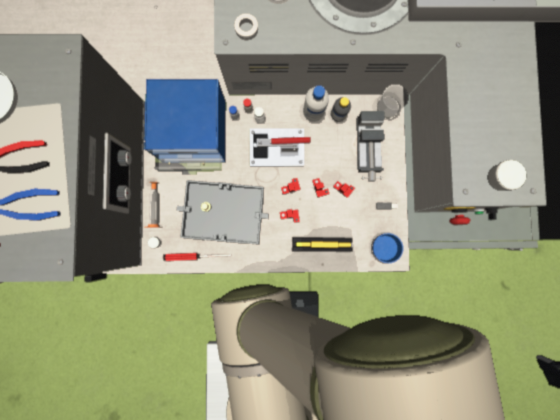

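View pics/scene0.png

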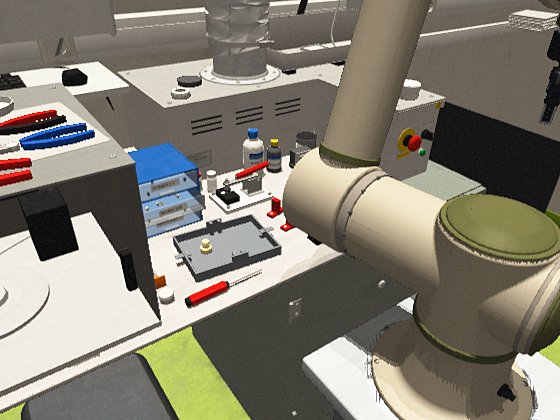

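```bash
cat > h.py <<'E'
import cv2,numpy as np
from rig import sense,optics,ctrl
from scipy.spatial.transform import Rotation as R
def ray(c,u,v):
    W=c["world_to_cam"];Rm=W[:3,:3];t=W[:3,3]
    d=Rm.T@np.array([(u-c["cx"])/c["fx"],-(v-c["cy"])/c["fy"],-1.]);return -Rm.T@t,d
def at(c,u,v,z):
    o,d=ray(c,u,v);return (o+d*(z-o[2])/d[2]).round(1)
def proj(c,p):
    q=c["world_to_cam"][:3,:3]@np.asarray(p,float)+c["world_to_cam"][:3,3]
    return c["cx"]+c["fx"]*q[0]/-q[2], c["cy"]-c["fy"]*q[1]/-q[2]
def tri(*obs):  # (c,u,v)...: nearest point to the rays, residual mm
    A=np.zeros((3,3));b=np.zeros(3);L=[]
    for c,u,v in obs:
        o,d=ray(c,u,v);d=d/np.linalg.norm(d);M=np.eye(3)-np.outer(d,d);A+=M;b+=M@o;L.append((o,M))
    p=np.linalg.solve(A,b);return p.round(1),max(np.linalg.norm(M@(p-o)) for o,M in L).round(1)
def load(n): return np.load(f"{n}.npy",allow_pickle=True).item()
def snap(n,save):
    c=optics.capture(n);np.save(f"{save}.npy",c);cv2.imwrite(f"pics/{save}.png",c["img"]);return c
def redmask(img):
    h=cv2.cvtColor(img,cv2.COLOR_BGR2HSV)
    return (((h[...,0]<8)|(h[...,0]>172))&(h[...,1]>150)&(h[...,2]>70)).astype(np.uint8)*255
def pose():
    s=sense();q=s["ee_rot"];r=R.from_quat([q[1],q[2],q[3],q[0]]).as_matrix()
    yaw=np.degrees(np.arctan2(r[1,1],r[0,1]))
    print("t",round(s["time_s"],2),"tcp",s["eef_pos"].round(1),"jaw axis deg",yaw.round(1),"tilt z",r[:,2].round(3),"F",s["force"].round(1),"g",round(s["grip_width"],3),"q6",s["joints"][5].round(2))
    return s,r
E
python3 - <<'E'
from h import *
s,r=pose();c=snap("top","t1")
print("cam in tool",r.T@(ray(snap("wrist","w0"),280,209)[0]-s["eef_pos"]), r.T@ray(load("w0"),280,209)[1])
im=c["img"];cv2.imwrite("pics/t1z.png",cv2.resize(im[90:285,135:415],None,fx=2.85,fy=2.85,interpolation=3))
m=redmask(im);n,l,st,ce=cv2.connectedComponentsWithStats(m)
for i in range(1,n):
    if st[i,4]>25: print(st[i],ce[i].round(1),at(c,*ce[i],10))
for nm,u,v,z in(("tray",222,212,20),("stand",322,243.5,40),("tub",386,247,30),("coup",206,206,25)):print(nm,at(c,u,v,z))
E
```

```text
t 0.15 tcp [ 195.1 -487.2  230.9] jaw axis deg -68.2 tilt z [-0.     0.001 -1.   ] F [ 0.4 -0.6 -0.1] g 0.998 q6 -0.22
cam in tool [ 6.95183582e+01  1.83383654e-02 -1.42529788e+02] [-0.27178791  0.00111153  0.96235703]
[244  99   7   8  40] [246.9 102.4] [711.8  63.2  10. ]
[272 138  38   6 170] [290.2 140.1] [619.6 -39.3  10. ]
[  0 141  46  15 267] [ 19.9 146.3] [608.1 595.6  10. ]
[282 179  18  15 119] [291.7 186.6] [508.2 -41.7  10. ]
[313 179  15  18 121] [319.2 188.5] [ 503.4 -106.3   10. ]
[334 182  19  15 125] [344.1 188.9] [ 501.9 -164.8   10. ]
[281 210  18  12 114] [290.9 214.4] [442.9 -39.   10. ]
[450 215  20   9 123] [459.7 219.8] [ 426.9 -435.4   10. ]
[165 253  32   8 188] [180.6 256.6] [347.3 216.6  10. ]
tray [448.9 120.3  20. ]
stand [ 374.5 -106.9   40. ]
tub [ 365.2 -253.9   30. ]
coup [462.6 156.3  25. ]
```

View pics/t1z.png

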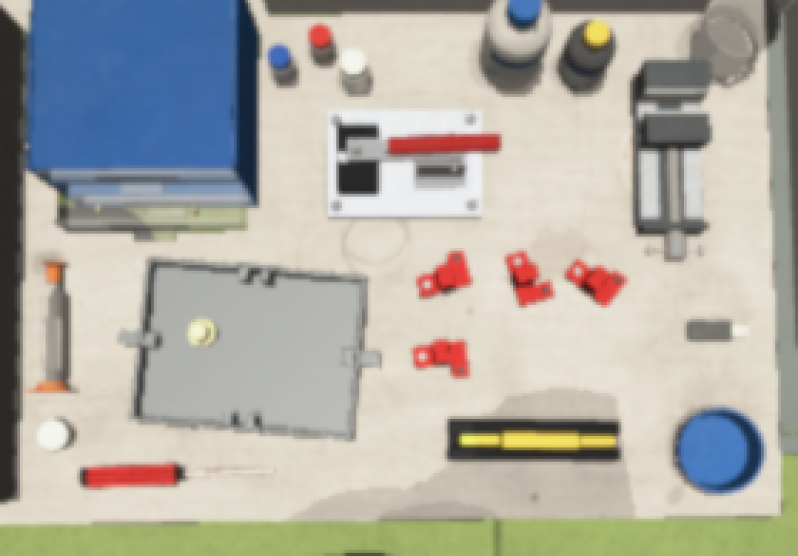

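Emit:
play_rows(
  plan=[
    [12,37.5,0,0,0,0,1],
    [12,37.5,0,0,0,0,1],
    [12,37.5,0,0,0,0,1],
    [12,37.5,0,0,0,0,1],
    [12,37.5,0,0,0,0,1],
  ],
)

```text
time_s: 0.67
eef_pos: [253.5, -297.4, 228.2]
ee_rot: [-0.001, 0.983, 0.185, -0.0]
force: [1.5, -0.9, -0.1]
grip_width: 1.002
```

Emit:
play_rows(
  plan=[
    [20,33,0,0,0,-0.1,1],
    [20,33,-10,0,0,-0.1,1],
    [20,33,-10,0,0,-0.1,1],
    [20,33,-10,0,0,-0.08,1],
    [20,33,-10,0,0,0,1],
  ],
)

```text
time_s: 1.08
eef_pos: [349.8, -134.5, 191.8]
ee_rot: [0.001, 1.0, 0.0, 0.002]
force: [0.4, -1.6, 0.3]
grip_width: 1.0
```

Emit:
play_rows(
  plan=[
    [25,15,-10,0,0,0,1],
    [25,15,-10,0,0,0,1],
    [25,15,-10,0,0,0,1],
    [0,0,0,0,0,0,1],
    [0,0,0,0,0,0,1],
  ],
)

```text
time_s: 1.5
eef_pos: [429.0, -79.6, 158.9]
ee_rot: [0.001, 1.0, 0.004, 0.001]
force: [-0.4, -0.6, -0.9]
grip_width: 1.001
```

```bash
python3 - <<'E'
from h import *
pose();c=snap("wrist","w1")
cv2.imwrite("pics/w1z.png",cv2.resize(c["img"],(800,600),interpolation=3))
E
```

```text
t 1.5 tcp [429.  -79.6 158.9] jaw axis deg -89.5 tilt z [ 0.003 -0.002 -1.   ] F [-0.4 -0.6 -0.9] g 1.001 q6 1.11
```

View pics/w1z.png

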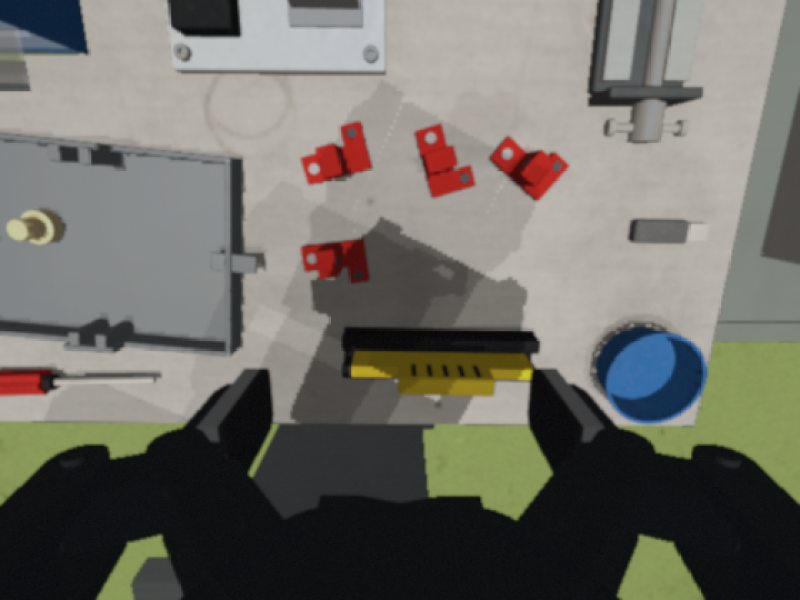

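Emit:
play_rows(
  plan=[
    [3,35,0,0,0,0,1],
    [3,35,0,0,0,0,1],
    [3,35,0,0,0,0,1],
    [3,35,0,0,0,0,1],
    [0,35,0,0,0,0,1],
  ],
)

```text
time_s: 1.97
eef_pos: [439.6, 91.8, 161.4]
ee_rot: [0.002, 1.0, -0.005, 0.004]
force: [0.2, -0.1, -0.1]
grip_width: 0.998
```

Emit:
play_rows(
  plan=[
    [0,35,0,0,0,0,1],
    [0,0,0,0,0,0,1],
    [0,0,0,0,0,0,1],
  ],
)

```text
time_s: 2.22
eef_pos: [438.2, 130.8, 163.2]
ee_rot: [0.002, 1.0, -0.004, 0.005]
force: [0.1, -0.9, 0.2]
grip_width: 1.003
```

```bash
python3 - <<'E'
from h import *
pose();c=snap("wrist","w2")
cv2.imwrite("pics/w2z.png",cv2.resize(c["img"],(800,600),interpolation=3))
E
```

```text
t 2.22 tcp [438.2 130.8 163.2] jaw axis deg -90.4 tilt z [ 0.01  -0.003 -1.   ] F [ 0.1 -0.9  0.2] g 1.003 q6 1.62
```

View pics/w2z.png

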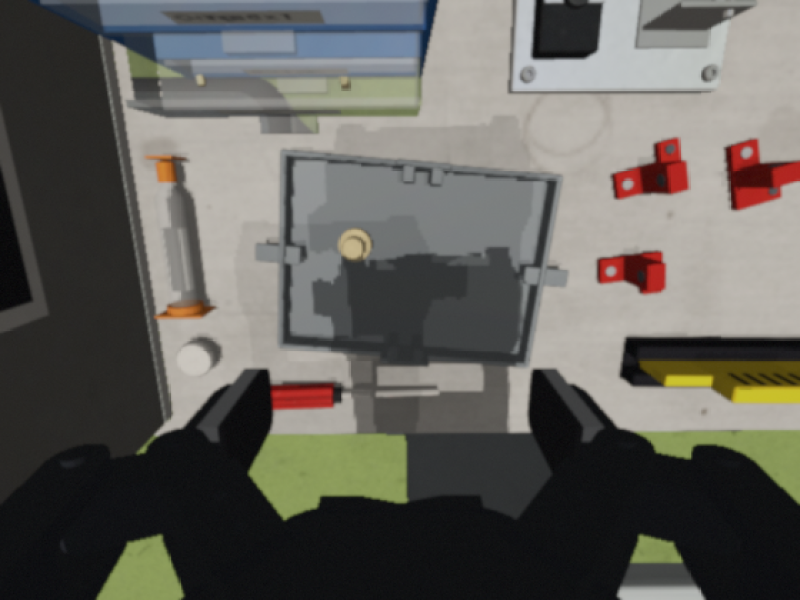

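```bash
python3 - <<'E'
from h import *
a,b=load("w1"),load("w2");t=load("t1")
k=.7
P=lambda c,u,v:(c,u*k,v*k)
print("coup top",tri(P(a,16,228),P(b,352,246)), at(b,352*k,246*k,29), at(b,356*k,243*k,4))
for n,u,v in(("TL",284,152),("TR",561,177),("BR",527,364),("BL",281,347),("backguide",423,173),("frontguide",402,352)): print(n,at(b,u*k,v*k,22 if 'g' not in n else 34))
print("TR tri",tri(P(a,241,158),P(b,561,177)),"BR tri",tri(P(a,230,354),P(b,527,364)), "guide back tri",tri(P(a,89,156),P(b,423,173)))
m=cv2.inRange(cv2.cvtColor(a["img"],cv2.COLOR_BGR2HSV),(100,130,60),(125,255,255));m[:200]=0
n,l,st,ce=cv2.connectedComponentsWithStats(m);i=1+st[1:,4].argmax();print(st[i])
e=cv2.fitEllipse(max(cv2.findContours((l==i).astype(np.uint8),0,1)[0],key=len));print("tub",e,at(a,*e[0],30),at(t,386,247,30))
cv2.imwrite("pics/br.png",cv2.resize(a["img"][80:205,203:403],None,fx=4,fy=4,interpolation=2))
E
```

```text
coup top (array([466. , 161.1,  28.9]), np.float64(0.3)) [466.3 161.   29. ] [464.8 160.9   4. ]
TL [524.4 202.2  22. ]
TR [508.3  27.5  22. ]
BR [380.  40.  22.]
BL [394.3 214.3  22. ]
backguide [511.1 115.9  34. ]
frontguide [394.8 129.2  34. ]
TR tri (array([509. ,  23.1,   9.9]), np.float64(0.6)) BR tri (array([378.3,  39.1,  19.5]), np.float64(0.5)) guide back tri (array([510.4, 115. ,  17.8]), np.float64(0.9))
[ 422  231   72   65 3478]
tub ((457.8524475097656, 263.4217529296875), (61.223289489746094, 70.67090606689453), 69.11878204345703) [ 368.3 -255.5   30. ] [ 365.2 -253.9   30. ]
```

View pics/br.png

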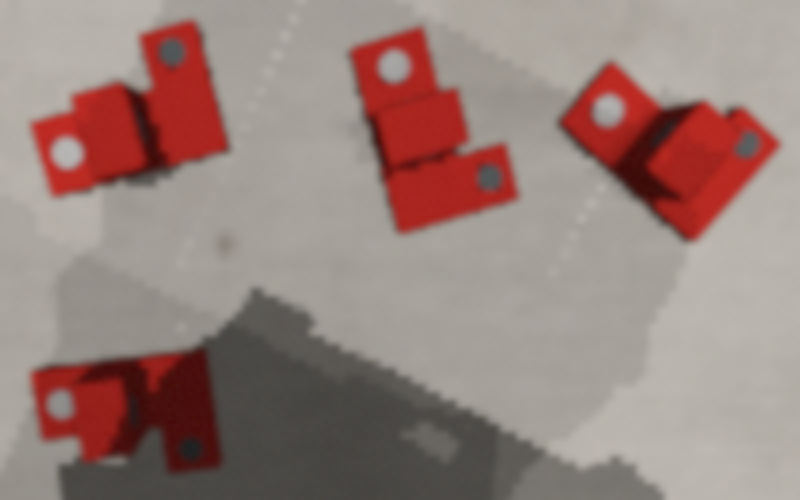

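Emit:
play_rows(
  plan=[
    [14,15,0,0,0,0,-0.05],
    [14,15,-20,0,0,0,-0.05],
    [0,0,-35,0,0,0,-0.05],
    [0,0,-35,0,0,0,-0.05],
    [0,0,0,0,0,0,-0.05],
  ],
  grip_force=40,
)

```text
time_s: 2.68
eef_pos: [469.9, 153.5, 74.1]
ee_rot: [0.002, 1.0, -0.01, 0.009]
force: [-1.2, -0.9, -0.9]
grip_width: 0.476
```

```bash
python3 - <<'E'
from h import *
pose();c=snap("wrist","w3")
print(proj(c,(466,161,29)))
cv2.imwrite("pics/w3z.png",cv2.resize(c["img"],(800,600),interpolation=3))
E
```

```text
t 2.68 tcp [469.9 153.5  74.1] jaw axis deg -91.1 tilt z [ 0.019 -0.004 -1.   ] F [-1.2 -0.9 -0.9] g 0.476 q6 1.68
(np.float64(268.49736438485013), np.float64(240.10287332591463))
```

View pics/w3z.png

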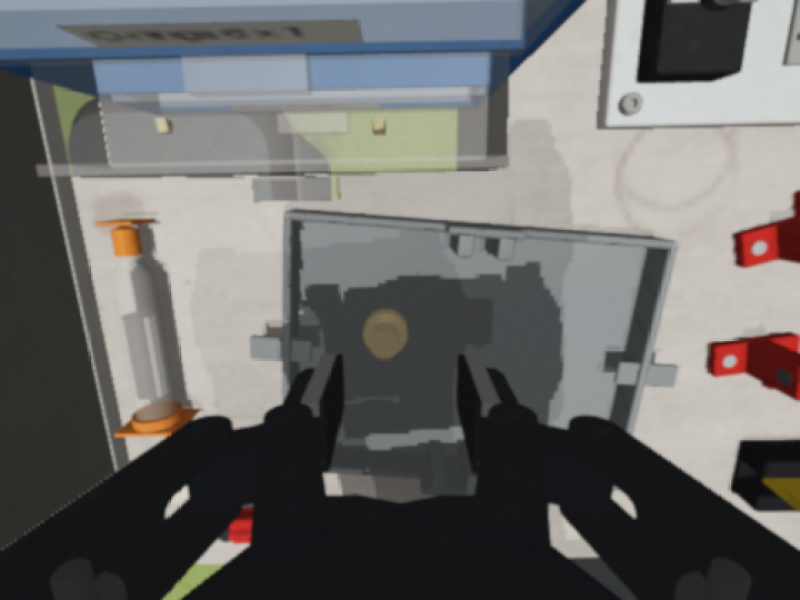

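Emit:
play_rows(
  plan=[
    [-4,7.5,-14,0.004,0.019,0.02,-0.05],
    [0,0,-20,0,0,0,-0.05],
    [0,0,-20,0,0,0,-0.05],
    [0,0,-10,0,0,0,-0.05],
    [0,0,0,0,0,0,-0.05],
  ],
)

```text
time_s: 3.15
eef_pos: [473.7, 156.2, 21.9]
ee_rot: [-0.001, 1.0, -0.003, 0.008]
force: [-0.6, -0.3, 0.4]
grip_width: 0.475
```

Emit:
play_rows(
  plan=[
    [-7.5,5,0,0,0.015,0.0,-0.05],
    [0,0,0,0,0,0,-0.05],
    [0,0,-8,0,0,0,-0.05],
    [0,0,-6,0,0,0,-0.05],
    [0,0,0,0,0,0,-0.05],
  ],
)

```text
time_s: 3.57
eef_pos: [468.8, 160.8, 13.0]
ee_rot: [-0.001, 1.0, -0.004, 0.005]
force: [-0.7, -0.4, -0.7]
grip_width: 0.475
```

Emit:
play_rows(
  plan=[
    [-2.5,0,-5,0,0,0,-0.05],
    [0,0,0,0,0,0,-0.6],
    [0,0,0,0,0,0,-1],
    [0,0,0,0,0,0,-1],
    [0,0,0,0,0,0,-1],
  ],
)

```text
time_s: 3.98
eef_pos: [466.4, 161.0, 8.0]
ee_rot: [-0.001, 1.0, -0.004, 0.005]
force: [-0.1, -0.2, -1.2]
grip_width: 0.226
```

Emit:
play_rows(
  plan=[
    [0,0,0,0,0,0,-1],
    [0,0,0,0,0,0,-1],
    [0,0,0,0,0,0,-1],
  ],
)

```text
time_s: 4.23
eef_pos: [466.4, 161.0, 7.9]
ee_rot: [-0.001, 1.0, -0.004, 0.005]
force: [-0.7, -0.1, 0.7]
grip_width: 0.225
```

Emit:
play_rows(
  plan=[
    [0,0,30,0,0,0,-1],
    [0,0,35,0,0,0,-1],
    [0,-15,35,0,0,0,-1],
    [-5,-38,5,0,0,0,-1],
    [-8,-38,0,0,0,0,-1],
  ],
)

```text
time_s: 4.65
eef_pos: [451.8, 71.5, 116.0]
ee_rot: [-0.001, 1.0, 0.0, 0.003]
force: [0.4, -0.7, -0.1]
grip_width: 0.225
```

Emit:
play_rows(
  plan=[
    [-8,-38,0,0,0,0,-1],
    [-8,-38,0,0,0,0,-1],
    [-8,-38,0,0,0,0,-1],
    [-8,-38,0,0,0,0,-1],
    [-8,-38,0,0,0,0,-1],
  ],
)

```text
time_s: 5.07
eef_pos: [409.1, -125.9, 118.2]
ee_rot: [-0.0, 1.0, 0.002, 0.006]
force: [1.7, -0.5, 0.5]
grip_width: 0.227
```

Emit:
play_rows(
  plan=[
    [-10,-38,0,0,0,0,-1],
    [-10,-38,0,0,0,0,-1],
    [-10,-30,0,0,0,0,-1],
    [0,0,0,0,0,0,-1],
    [0,0,0,0,0,0,-1],
  ],
)

```text
time_s: 5.48
eef_pos: [374.5, -243.7, 118.6]
ee_rot: [0.001, 1.0, -0.002, 0.007]
force: [0.1, 0.1, 0.2]
grip_width: 0.224
```

```bash
python3 - <<'E'
from h import *
pose();c=snap("wrist","w4");t=snap("top","t4")
for q in(c,t):
    m=cv2.inRange(cv2.cvtColor(q["img"],cv2.COLOR_BGR2HSV),(100,130,60),(125,255,255));m[:150]=0
    n,l,st,ce=cv2.connectedComponentsWithStats(m);i=1+st[1:,4].argmax();print(st[i],at(q,*ce[i],20))
cv2.imwrite("pics/w4z.png",cv2.resize(c["img"],(800,600),interpolation=3))
E
```

```text
t 5.48 tcp [ 374.5 -243.7  118.6] jaw axis deg -90.2 tilt z [ 0.014 -0.003 -1.   ] F [0.1 0.1 0.2] g 0.224 q6 0.72
[ 256  185   83   72 4366] [ 368.3 -258.8   20. ]
[  0 189  58  15 299] [492.4 567.1  20. ]
```

View pics/w4z.png

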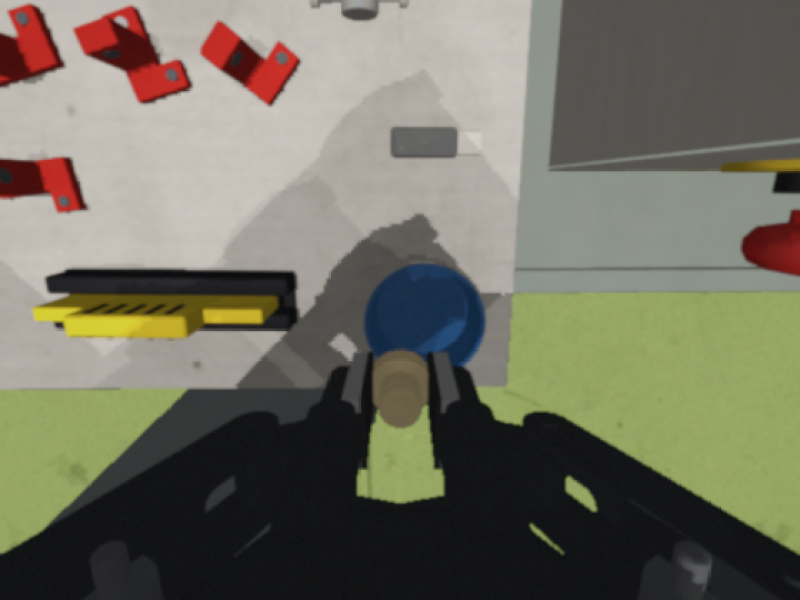

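Emit:
play_rows(
  plan=[
    [-7,-12.5,-10,0,0.01,0,-1],
    [0,0,-30,0,0,0,-1],
    [0,0,-20,0,0,0,-1],
    [0,0,0,0,0,0,-1],
    [0,0,0,0,0,0,-1],
  ],
)

```text
time_s: 6.0
eef_pos: [370.6, -250.3, 58.1]
ee_rot: [0.002, 1.0, 0.004, 0.003]
force: [-0.8, -0.4, -1.0]
grip_width: 0.225
```

Emit:
play_rows(
  plan=[
    [-2.5,-6,0,0,0,0,-1],
    [0,0,-16,0,0,0,-1],
    [0,0,-14,0,0,0,-1],
    [0,0,0,0,0,0,-1],
    [0,0,0,0,0,0,-0.38],
  ],
)

```text
time_s: 6.42
eef_pos: [371.0, -257.5, 32.9]
ee_rot: [0.005, 1.0, 0.006, 0.006]
force: [0.1, -0.7, 0.1]
grip_width: 0.308
```

Emit:
play_rows(
  plan=[
    [0,0,0,0,0,0,-0.35],
    [0,0,0,0,0,0,-0.35],
    [0,0,0,0,0,0,-0.35],
  ],
)

```text
time_s: 6.67
eef_pos: [372.1, -258.6, 35.9]
ee_rot: [0.007, 1.0, 0.007, 0.007]
force: [0.1, 0.8, 0.1]
grip_width: 0.325
```

Emit:
play_rows(
  plan=[
    [0,0,15,0,0,0,-0.3],
    [0,0,35,0,0,0,-0.2],
    [0,15,35,0,0,0,0],
    [15,35,0,0,0,0,0],
    [0,37,0,0,0,0,0],
  ],
)

```text
time_s: 7.08
eef_pos: [387.8, -174.3, 127.5]
ee_rot: [0.009, 1.0, 0.003, 0.009]
force: [0.9, 0.7, -0.4]
grip_width: 0.502
```

Emit:
play_rows(
  plan=[
    [0,35,0,0,0,0,0],
    [0,30,0,0,0,0,0],
    [0,0,0,0,0,0,0],
    [0,0,0,0,0,0,0],
  ],
)

```text
time_s: 7.42
eef_pos: [387.9, -102.0, 130.9]
ee_rot: [0.01, 1.0, 0.005, 0.012]
force: [0.8, -0.3, 0.1]
grip_width: 0.502
```

```bash
python3 - <<'E'
from h import *
pose();c=snap("wrist","w5")
cv2.imwrite("pics/w5z.png",cv2.resize(c["img"],(800,600),interpolation=3))
E
```

```text
t 7.42 tcp [ 387.9 -102.   130.9] jaw axis deg -89.4 tilt z [ 0.024 -0.02  -0.999] F [ 0.8 -0.3  0.1] g 0.502 q6 1.02
```

View pics/w5z.png

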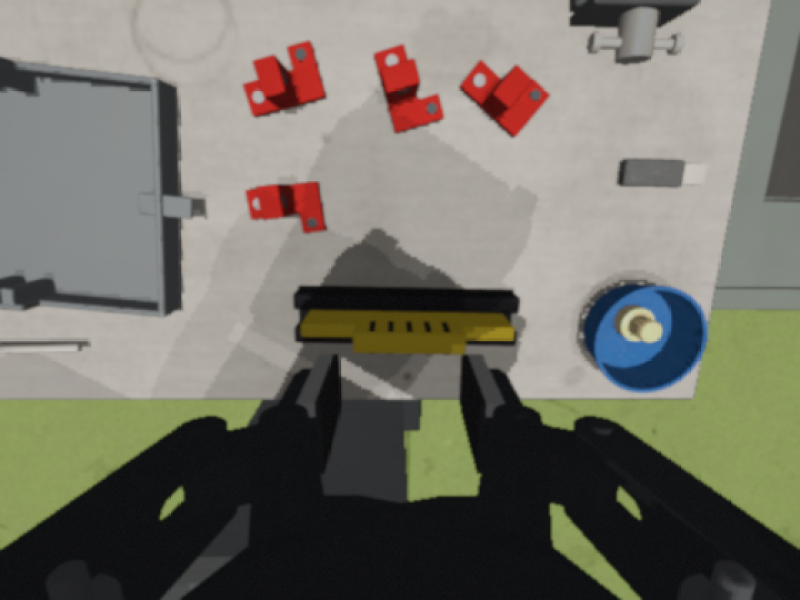

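```bash
python3 - <<'E'
from h import *
a,b,t=load("w1"),load("w5"),load("t4");k=.7
P=lambda c,u,v:(c,u*k,v*k)
print(tri(P(a,398,395),P(b,353,352)),tri(P(a,494,394),P(b,465,351)))
for c in(a,b):
    m=cv2.inRange(cv2.cvtColor(c["img"],cv2.COLOR_BGR2HSV),(20,120,70),(35,255,255))
    n,l,st,ce=cv2.connectedComponentsWithStats(m);i=1+st[1:,4].argmax()
    M=(l==i); x0,y0,w,h=st[i,:4];print(st[i])
    ys=[ (u,np.where(M[:,u])[0].min(),np.where(M[:,u])[0].max()) for u in range(x0,x0+w,6)];print(ys)
print("stand far edge z20",[at(b,u*k,v*k,20) for u,v in((295,288),(517,292))],[at(a,u*k,v*k,20) for u,v in((343,329),(538,333))])
E
```

```text
(array([371.5, -79.2,  65.4]), np.float64(0.1)) (array([ 371.5, -137.8,   63.3]), np.float64(0.1))
[ 244  246  129   31 2858]
[(244, np.int64(258), np.int64(261)), (250, np.int64(246), np.int64(264)), (256, np.int64(246), np.int64(264)), (262, np.int64(246), np.int64(264)), (268, np.int64(246), np.int64(264)), (274, np.int64(246), np.int64(263)), (280, np.int64(246), np.int64(275)), (286, np.int64(247), np.int64(275)), (292, np.int64(247), np.int64(275)), (298, np.int64(247), np.int64(275)), (304, np.int64(247), np.int64(275)), (310, np.int64(247), np.int64(275)), (316, np.int64(247), np.int64(276)), (322, np.int64(247), np.int64(276)), (328, np.int64(247), np.int64(276)), (334, np.int64(248), np.int64(276)), (340, np.int64(248), np.int64(276)), (346, np.int64(248), np.int64(265)), (352, np.int64(248), np.int64(265)), (358, np.int64(248), np.int64(265)), (364, np.int64(248), np.int64(265)), (370, np.int64(253), np.int64(266))]
[ 211  217  150   31 3334]
[(211, np.int64(226), np.int64(234)), (217, np.int64(218), np.int64(235)), (223, np.int64(218), np.int64(235)), (229, np.int64(218),
[... 240 characters left out ...]
271, np.int64(218), np.int64(246)), (277, np.int64(218), np.int64(246)), (283, np.int64(219), np.int64(247)), (289, np.int64(219), np.int64(246)), (295, np.int64(219), np.int64(246)), (301, np.int64(219), np.int64(247)), (307, np.int64(219), np.int64(246)), (313, np.int64(219), np.int64(247)), (319, np.int64(219), np.int64(247)), (325, np.int64(219), np.int64(243)), (331, np.int64(219), np.int64(237)), (337, np.int64(220), np.int64(238)), (343, np.int64(220), np.int64(238)), (349, np.int64(220), np.int64(238)), (355, np.int64(225), np.int64(238))]
stand far edge z20 [array([394.8, -40.9,  20. ]), array([ 393.2, -175.9,   20. ])] [array([397.3, -40.8,  20. ]), array([ 395.6, -175.9,   20. ])]
```

Emit:
play_rows(
  plan=[
    [-2,-1,0,0.02,0.024,0.119,0],
    [-2,-1,0,0,0,0.119,0],
    [-2,-1,0,0,0,0.119,0],
    [-2,-1,0,0,0,0.119,0],
    [-2,-1,0,0,0,0.119,0],
  ],
)

```text
time_s: 7.88
eef_pos: [378.3, -111.9, 131.9]
ee_rot: [-0.001, 0.952, 0.306, 0.001]
force: [-0.0, -0.0, -1.1]
grip_width: 0.502
```

Emit:
play_rows(
  plan=[
    [0,0,0,0,0,0.119,0],
    [0,0,0,0,0,0.119,0],
    [0,0,0,0,0,0.119,0],
    [0,0,0,0,0,0.119,0],
    [0,0,0,0,0,0.119,0],
  ],
)

```text
time_s: 8.3
eef_pos: [378.4, -118.1, 132.5]
ee_rot: [-0.0, 0.814, 0.581, 0.001]
force: [0.4, -0.8, 0.3]
grip_width: 0.494
```

Emit:
play_rows(
  plan=[
    [0,0,0,0,0,0.119,0],
    [0,0,0,0,0,0.1,0],
    [0,0,0,0,0,0,0],
    [0,0,0,0,0,0,0],
  ],
)

```text
time_s: 8.63
eef_pos: [378.6, -122.5, 132.9]
ee_rot: [0.0, 0.743, 0.669, 0.001]
force: [-0.1, -0.0, 0.2]
grip_width: 0.497
```

```bash
python3 - <<'E'
from h import *
pose();c=snap("wrist","w6");a,b,t=load("w1"),load("w5"),load("t4")
cv2.imwrite("pics/w6z.png",cv2.resize(c["img"],(800,600),interpolation=3))
print("rib edges z62",at(a,300,275.5,62),at(b,280,246.5,62))
h=cv2.cvtColor(t["img"],cv2.COLOR_BGR2HSV)
m=cv2.inRange(h,(20,100,70),(35,255,255));m[:220]=0;m[265:]=0
n,l,st,ce=cv2.connectedComponentsWithStats(m);i=1+st[1:,4].argmax();print(st[i],at(t,*ce[i],50))
E
```

```text
t 8.63 tcp [ 378.6 -122.5  132.9] jaw axis deg -5.9 tilt z [ 0.001  0.    -1.   ] F [-0.1 -0.   0.2] g 0.497 q6 -0.51
rib edges z62 [370.8 -97.9  62. ] [ 370.2 -103.7   62. ]
[295 241  56   8 347] [ 373.1 -109.8   50. ]
```

View pics/w6z.png

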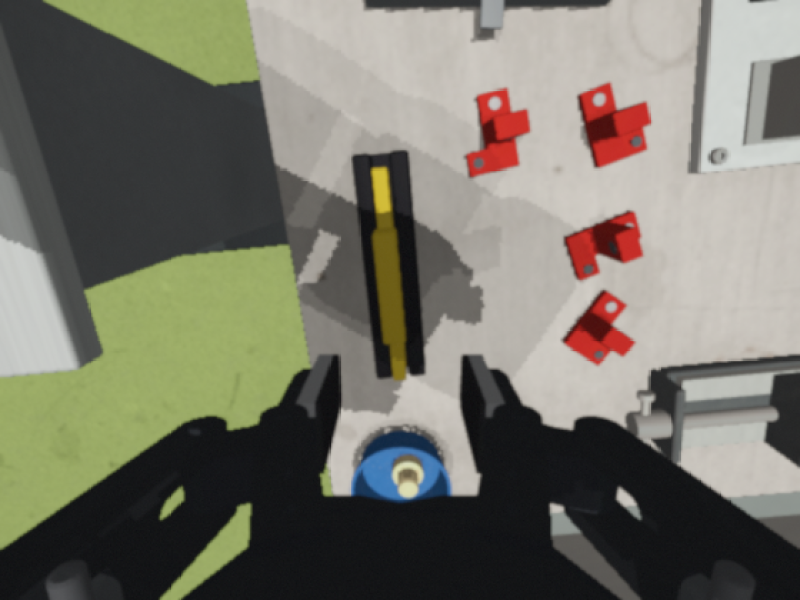

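```bash
python3 - <<'E'
from h import *
c=load("w6")
m=cv2.inRange(cv2.cvtColor(c["img"],cv2.COLOR_BGR2HSV),(20,120,60),(35,255,255));m[:110]=0;m[270:]=0;m[:,:240]=0;m[:,300:]=0
for v in range(115,268,10):
    x=np.where(m[v])[0]
    if len(x): print(v,x.min(),x.max(),at(c,x.min()-.5,v,62),at(c,x.max()+.5,v,62),at(c,(x.min()+x.max())/2,v,42))
ys=np.where(m.any(1))[0];print(ys.min(),ys.max())
E
```

```text
125 260 272 [372.4 -53.   62. ] [381.2 -53.9  62. ] [375.9 -53.5  42. ]
135 261 273 [372.3 -59.7  62. ] [381.1 -60.6  62. ] [375.8 -60.7  42. ]
145 262 274 [372.1 -66.4  62. ] [381.1 -67.4  62. ] [375.7 -68.1  42. ]
155 264 275 [372.7 -73.4  62. ] [381.1 -74.2  62. ] [376.  -75.7  42. ]
165 260 277 [369.1 -80.   62. ] [381.7 -81.3  62. ] [374.4 -83.2  42. ]
175 261 278 [368.9 -87.1  62. ] [381.7 -88.5  62. ] [374.3 -91.   42. ]
185 262 279 [368.8 -94.4  62. ] [381.6 -95.7  62. ] [374.2 -98.9  42. ]
195 263 280 [ 368.6 -101.8   62. ] [ 381.6 -103.1   62. ] [ 374.1 -107.    42. ]
205 265 281 [ 369.2 -109.4   62. ] [ 381.6 -110.7   62. ] [ 374.4 -115.3   42. ]
215 266 281 [ 369.  -117.1   62. ] [ 380.8 -118.3   62. ] [ 373.9 -123.7   42. ]
225 267 282 [ 368.9 -124.9   62. ] [ 380.8 -126.1   62. ] [ 373.8 -132.2   42. ]
235 268 283 [ 368.7 -132.8   62. ] [ 380.7 -134.1   62. ] [ 373.7 -140.9   42. ]
245 273 283 [ 371.6 -141.3   62. ] [ 379.9 -142.1   62. ] [ 374.8 -149.9   42. ]
255 274 284 [ 371.5 -149.5   62. ] [ 379.8 -150.4   62. ] [ 374.7 -159.    42. ]
265 276 281 [ 372.1 -158.1   62. ] [ 376.7 -158.6   62. ] [ 373.3 -168.1   42. ]
116 265
```

Emit:
play_rows(
  plan=[
    [-2.5,14,-20,0,0,0.09,0],
    [0,0,-25,0,0,0,0],
    [0,0,-20,0,0,0,0],
    [0,0,0,0,0,0,0],
    [0,0,0,0,0,0,0],
  ],
)

```text
time_s: 9.1
eef_pos: [377.0, -110.2, 67.3]
ee_rot: [0.003, 0.716, 0.698, 0.001]
force: [1.2, -0.2, 1.2]
grip_width: 0.499
```

```bash
python3 -c "
from h import *
pose()"
```

```text
t 9.1 tcp [ 377.  -110.2   67.3] jaw axis deg -1.5 tilt z [ 0.005 -0.002 -1.   ] F [ 1.2 -0.2  1.2] g 0.499 q6 -0.56
```

Emit:
play_rows(
  plan=[
    [-1.5,1.7,0,0.002,0.005,0.014,0],
    [0,0,-15,0,0,0,0],
    [0,0,-12,0,0,0,0],
    [0,0,-8,0,0,0,0],
    [0,0,0,0,0,0,0],
  ],
)

```text
time_s: 9.52
eef_pos: [378.1, -110.7, 36.0]
ee_rot: [0.004, 0.712, 0.702, 0.001]
force: [-0.2, 0.6, -0.0]
grip_width: 0.497
```

```bash
python3 -c "
from h import *
pose()"
```

```text
t 9.52 tcp [ 378.1 -110.7   36. ] jaw axis deg -0.8 tilt z [ 0.006 -0.005 -1.   ] F [-0.2  0.6 -0. ] g 0.497 q6 -0.57
```

Emit:
play_rows(
  plan=[
    [-2.5,2.2,-4,0.005,0.006,0.002,0],
    [0,0,0,0,0,0,0],
    [0,0,0,0,0,0,-0.4],
    [0,0,0,0,0,0,-1],
    [0,0,0,0,0,0,-1],
  ],
  grip_force=50,
)

```text
time_s: 9.93
eef_pos: [376.2, -109.0, 34.1]
ee_rot: [0.001, 0.711, 0.703, 0.0]
force: [-2.6, -1.6, -0.4]
grip_width: 0.133
```

Emit:
play_rows(
  plan=[
    [0,0,0,0,0,0,-1],
    [0,0,0,0,0,0,-1],
    [0,0,0,0,0,0,-1],
  ],
)

```text
time_s: 10.18
eef_pos: [376.1, -109.0, 34.4]
ee_rot: [0.001, 0.711, 0.703, 0.0]
force: [-0.9, -0.6, -0.4]
grip_width: 0.13
```

```bash
python3 -c "
from h import *
pose()"
```

```text
t 10.18 tcp [ 376.1 -109.    34.4] jaw axis deg -0.7 tilt z [ 0.002 -0.001 -1.   ] F [-0.9 -0.6 -0.4] g 0.13 q6 -0.57
```

Emit:
play_rows(
  plan=[
    [0,0,12,0,0,0,-1],
    [0,0,30,0,0,0,-1],
    [0,0,35,0,0,0,-1],
    [10,20,10,0,0,0,-1],
    [14,34,0,0,0,0,-1],
  ],
)

```text
time_s: 10.6
eef_pos: [399.5, -56.5, 125.1]
ee_rot: [0.0, 0.714, 0.701, 0.001]
force: [0.9, -0.0, 0.3]
grip_width: 0.13
```

Emit:
play_rows(
  plan=[
    [14,34,0,0,0,0,-1],
    [14,34,0,0,0,0,-1],
    [12,25,0,0,0,0,-1],
    [0,0,0,0,0,0,-1],
    [0,0,0,0,0,0,-1],
  ],
)

```text
time_s: 11.02
eef_pos: [443.3, 45.0, 127.6]
ee_rot: [0.003, 0.713, 0.702, 0.003]
force: [-0.3, -0.0, -0.4]
grip_width: 0.125
```

```bash
python3 - <<'E'
from h import *
pose();c=snap("wrist","w7")
cv2.imwrite("pics/w7z.png",cv2.resize(c["img"],(800,600),interpolation=2))
E
```

```text
t 11.02 tcp [443.3  45.  127.6] jaw axis deg -0.9 tilt z [ 0.009 -0.    -1.   ] F [-0.3 -0.  -0.4] g 0.125 q6 -0.15
```

View pics/w7z.png

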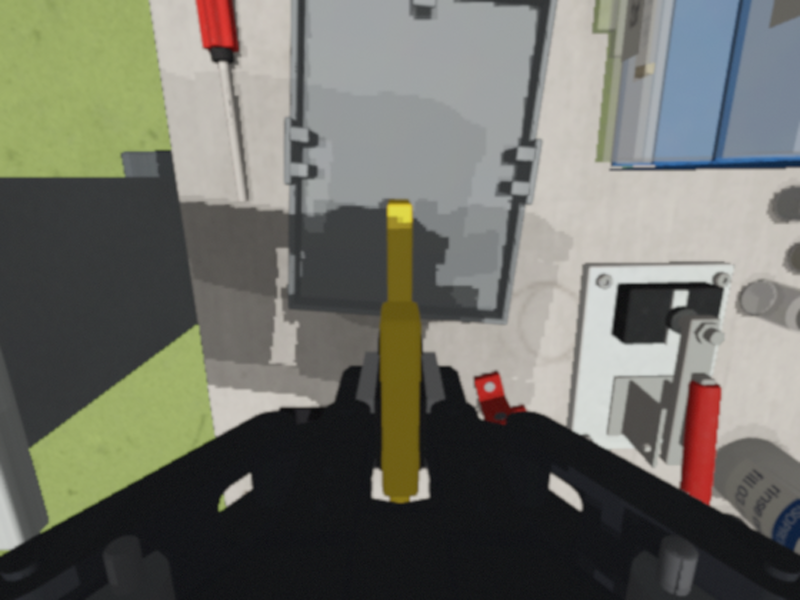

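```bash
python3 - <<'E'
from h import *
c=load("w7");im=c["img"]
A=im[75:135,192:242];B=im[88:148,340:390]
z=lambda x:cv2.resize(x,None,fx=8,fy=8,interpolation=0)
cv2.imwrite("pics/gd.png",np.hstack([z(A),z(B)]))
E
```

```text
(no output)
```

View pics/gd.png

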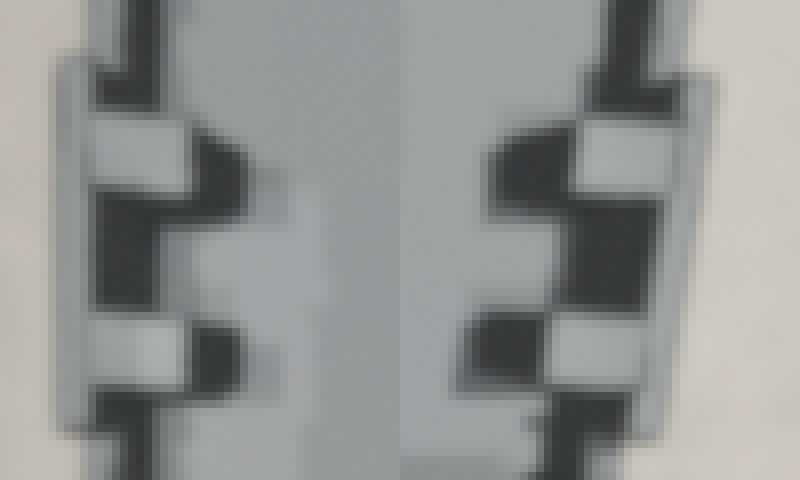

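```bash
python3 - <<'E'
from h import *
c=load("w7");a=load("w2")
L=at(c,202.7,106.1,34);Rr=at(c,372.4,119.4,34)
print(L,Rr,np.linalg.norm(L-Rr),(L+Rr)/2,np.degrees(np.arctan2((Rr-L)[1],(Rr-L)[0])))
# tray corners in view (-y side): 800-scale (290,308),(505,321)
print(at(c,290*.7,308*.7,22),at(c,505*.7,321*.7,22))
# held divider: rib top ends, panel top end
m=cv2.inRange(cv2.cvtColor(c["img"],cv2.COLOR_BGR2HSV),(20,120,50),(35,255,255))
for v in(150,160,170,180,200,205,210,220,240,260,300,320,340,345):
    x=np.where(m[v])[0]; print(v,x.min(),x.max())
ys=np.where(m.any(1))[0];print(ys.min(),ys.max())
s,r=pose();
E
```

```text
[388.8 127.5  34. ] [515.2 116.3  34. ] 126.89523237694948 [452.  121.9  34. ] -5.063616853030085
[378.8  39.4  22. ] [508.5  28.9  22. ]
150 270 288
160 271 288
170 271 288
180 271 288
200 271 288
205 271 287
210 271 288
220 267 293
240 265 294
260 265 294
300 267 293
320 266 293
340 269 291
345 270 290
140 352
t 11.07 tcp [443.2  44.7 127.6] jaw axis deg -0.9 tilt z [ 0.009 -0.    -1.   ] F [ 0.2  0.1 -0.9] g 0.127 q6 -0.15
```

```bash
python3 - <<'E'
from h import *
c=load("w7");p=np.array([443.3,45,127.6])
for v,z in((142,135.2),(140,135.2),(213,155.2),(349,155.2)): print(at(c,279.5,v,z)-p)
m=cv2.inRange(cv2.cvtColor(c["img"],cv2.COLOR_BGR2HSV),(20,120,50),(35,255,255))
print([(v,(m[v]>0).sum(), int(c["img"][v,279].sum())) for v in list(range(134,160,2))+list(range(206,222))])
E
```

```text
[ 1.1 61.6  7.6]
[ 1.1 62.5  7.6]
[ 0.5 35.2 27.6]
[ -0.4 -29.4  27.6]
[(134, np.int64(0), 452), (136, np.int64(0), 452), (138, np.int64(0), 419), (140, np.int64(12), 257), (142, np.int64(16), 331), (144, np.int64(17), 489), (146, np.int64(19), 513), (148, np.int64(19), 513), (150, np.int64(19), 506), (152, np.int64(18), 453), (154, np.int64(18), 434), (156, np.int64(18), 359), (158, np.int64(18), 328), (206, np.int64(17), 232), (207, np.int64(17), 238), (208, np.int64(17), 234), (209, np.int64(17), 234), (210, np.int64(18), 224), (211, np.int64(20), 214), (212, np.int64(24), 207), (213, np.int64(24), 206), (214, np.int64(25), 205), (215, np.int64(26), 207), (216, np.int64(26), 207), (217, np.int64(26), 207), (218, np.int64(26), 207), (219, np.int64(27), 206), (220, np.int64(27), 205), (221, np.int64(27), 202)]
```

Emit:
play_rows(
  plan=[
    [2,8,-4,0,0.009,0.12,-1],
    [2,8,-4,0,0,0.12,-1],
    [2,8,-4,0,0,0.12,-1],
    [2,8,-4,0,0,0.12,-1],
    [2,8,-4,0,0,0.12,-1],
  ],
)

```text
time_s: 11.48
eef_pos: [452.8, 80.1, 107.4]
ee_rot: [0.0, 0.467, 0.884, 0.0]
force: [-0.5, -0.2, -0.5]
grip_width: 0.129
```

Emit:
play_rows(
  plan=[
    [0,8,0,0,0,0.12,-1],
    [0,8,0,0,0,0.12,-1],
    [0,8,0,0,0,0.12,-1],
    [0,8,0,0,0,0.12,-1],
    [0,5,0,0,0,0.12,-1],
  ],
)

```text
time_s: 11.9
eef_pos: [451.9, 112.7, 106.2]
ee_rot: [-0.001, 0.174, 0.985, -0.001]
force: [-0.9, -0.4, -0.5]
grip_width: 0.133
```

Emit:
play_rows(
  plan=[
    [0,0,0,0,0,0.12,-1],
    [0,0,0,0,0,0.12,-1],
    [0,0,0,0,0,0.06,-1],
    [0,0,0,0,0,0,-1],
    [0,0,0,0,0,0,-1],
  ],
)

```text
time_s: 12.32
eef_pos: [451.2, 107.7, 106.0]
ee_rot: [-0.001, 0.019, 1.0, -0.001]
force: [-0.2, -0.1, -1.3]
grip_width: 0.133
```

```bash
python3 -c "
from h import *
pose()"
```

```text
t 12.32 tcp [451.2 107.7 106. ] jaw axis deg 87.9 tilt z [-0.003 -0.002 -1.   ] F [-0.2 -0.1 -1.3] g 0.133 q6 -1.55
```

Emit:
play_rows(
  plan=[
    [1.6,14,0,0.002,-0.003,-0.05,-1],
    [0,0,-10,0,0,0,-1],
    [0,0,-10,0,0,0,-1],
    [0,0,-10,0,0,0,-1],
    [0,0,0,0,0,0,-1],
  ],
)

```text
time_s: 12.73
eef_pos: [453.3, 118.9, 75.6]
ee_rot: [0.001, 0.054, 0.999, 0.0]
force: [-0.4, 0.3, -1.3]
grip_width: 0.132
```

```bash
python3 -c "
from h import *
pose()"
```

```text
t 12.73 tcp [453.3 118.9  75.6] jaw axis deg 83.9 tilt z [ 0.002 -0.    -1.   ] F [-0.4  0.3 -1.3] g 0.132 q6 -1.46
```

Emit:
play_rows(
  plan=[
    [-0.5,3,0,0,0.002,0.016,-1],
    [0,0,-3,0,0,0,-1],
    [0,0,0,0,0,0,-1],
    [0,0,0,0,0,0,-1],
  ],
)

```text
time_s: 13.07
eef_pos: [453.3, 121.1, 73.5]
ee_rot: [0.0, 0.047, 0.999, 0.0]
force: [0.1, -0.3, -0.2]
grip_width: 0.132
```

```bash
python3 -c "
from h import *
pose()"
```

```text
t 13.07 tcp [453.3 121.1  73.5] jaw axis deg 84.6 tilt z [ 0.001 -0.    -1.   ] F [ 0.1 -0.3 -0.2] g 0.132 q6 -1.47
```

Emit:
play_rows(
  plan=[
    [-0.5,0.9,0,0,0,0.003,-1],
    [0,0,-4,0,0,0,-1],
    [0,0,-4,0,0,0,-1],
    [0,0,-4,0,0,0,-1],
    [0,0,0,0,0,0,-1],
  ],
)

```text
time_s: 13.48
eef_pos: [453.2, 122.1, 61.3]
ee_rot: [0.001, 0.046, 0.999, 0.0]
force: [-0.1, -1.0, -0.9]
grip_width: 0.134
```

```bash
python3 -c "
from h import *
pose()
c=snap('wrist','w8');cv2.imwrite('pics/w8z.png',cv2.resize(c['img'],(800,600),interpolation=2))"
```

```text
t 13.48 tcp [453.2 122.1  61.3] jaw axis deg 84.7 tilt z [ 0.003 -0.    -1.   ] F [-0.1 -1.  -0.9] g 0.134 q6 -1.47
```

View pics/w8z.png

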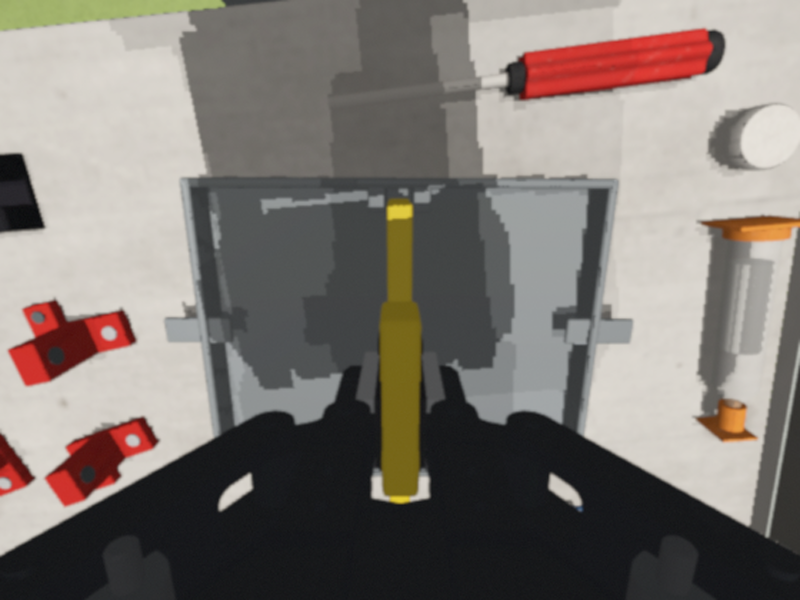

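Emit:
play_rows(
  plan=[
    [0,0,-5,0,0.002,0,-1],
    [0,0,-5,0,0,0,-1],
    [0,0,-5,0,0,0,-1],
    [0,0,-4,0,0,0,-1],
    [0,0,0,0,0,0,-1],
  ],
)

```text
time_s: 13.95
eef_pos: [453.2, 122.0, 40.4]
ee_rot: [0.0, 0.046, 0.999, -0.0]
force: [0.9, -0.2, -0.6]
grip_width: 0.129
```

```bash
python3 -c "
from h import *
pose()"
```

```text
t 13.95 tcp [453.2 122.   40.4] jaw axis deg 84.7 tilt z [ 0. -0. -1.] F [ 0.9 -0.2 -0.6] g 0.129 q6 -1.47
```

Emit:
play_rows(
  plan=[
    [0,0,-3,0,0,0,-1],
    [0,0,-2,0,0,0,-1],
    [0,0,-1,0,0,0,-1],
    [0,0,-0.8,0,0,0,-1],
    [0,0,0,0,0,0,-1],
  ],
)

```text
time_s: 14.37
eef_pos: [453.5, 122.1, 34.4]
ee_rot: [0.0, 0.046, 0.999, -0.0]
force: [0.3, -0.1, -0.0]
grip_width: 0.129
```

```bash
python3 -c "
from h import *
pose()"
```

```text
t 14.37 tcp [453.5 122.1  34.4] jaw axis deg 84.8 tilt z [ 0.001 -0.    -1.   ] F [ 0.3 -0.1 -0. ] g 0.129 q6 -1.47
```

Emit:
play_rows(
  plan=[
    [0,0,-1,0,0,0,-1],
    [0,0,-1,0,0,0,-1],
    [0,0,0,0,0,0,-1],
  ],
)

```text
time_s: 14.62
eef_pos: [453.8, 122.1, 34.4]
ee_rot: [0.001, 0.046, 0.999, -0.0]
force: [-0.5, 0.1, -1.7]
grip_width: 0.132
```

Emit:
play_rows(
  plan=[
    [0,0,0,0,0,0,-0.5],
    [0,0,0,0,0,0,-0.4],
    [0,0,0,0,0,0,-0.4],
    [0,0,0,0,0,0,-0.4],
  ],
)

```text
time_s: 14.95
eef_pos: [454.1, 122.1, 34.3]
ee_rot: [0.001, 0.046, 0.999, -0.0]
force: [-0.6, 0.3, -0.1]
grip_width: 0.302
```

```bash
python3 -c "
from h import *
pose()"
```

```text
t 14.95 tcp [454.1 122.1  34.3] jaw axis deg 84.8 tilt z [ 0.003 -0.    -1.   ] F [-0.6  0.3 -0.1] g 0.302 q6 -1.47
```

Emit:
play_rows(
  plan=[
    [0,0,10,0,0.003,0,-0.4],
    [0,0,30,0,0,0,-0.4],
    [0,0,35,0,0,0,-0.4],
    [0,-10,35,0,0,0,0],
    [4,-35,0,0,0,0.03,0],
  ],
)

```text
time_s: 15.37
eef_pos: [455.5, 79.4, 146.6]
ee_rot: [-0.003, 0.028, 1.0, -0.0]
force: [2.0, -0.7, 1.0]
grip_width: 0.501
```

Emit:
play_rows(
  plan=[
    [4,-38,0,0,0,0.03,0],
    [4,-38,0,0,0,0.03,0],
    [4,-38,0,0,0,0,0],
    [4,-30,0,0,0,0,0],
    [0,0,0,0,0,0,0],
  ],
)

```text
time_s: 15.78
eef_pos: [472.7, -74.5, 149.5]
ee_rot: [0.0, -0.005, 1.0, -0.002]
force: [0.3, -0.6, -0.1]
grip_width: 0.5
```

```bash
python3 -c "
from h import *
pose()
c=snap('wrist','w9');cv2.imwrite('pics/w9z.png',cv2.resize(c['img'],(800,600),interpolation=2))"
```

```text
t 15.78 tcp [472.7 -74.5 149.5] jaw axis deg 90.5 tilt z [ 0.001 -0.004 -1.   ] F [ 0.3 -0.6 -0.1] g 0.5 q6 -1.98
```

View pics/w9z.png

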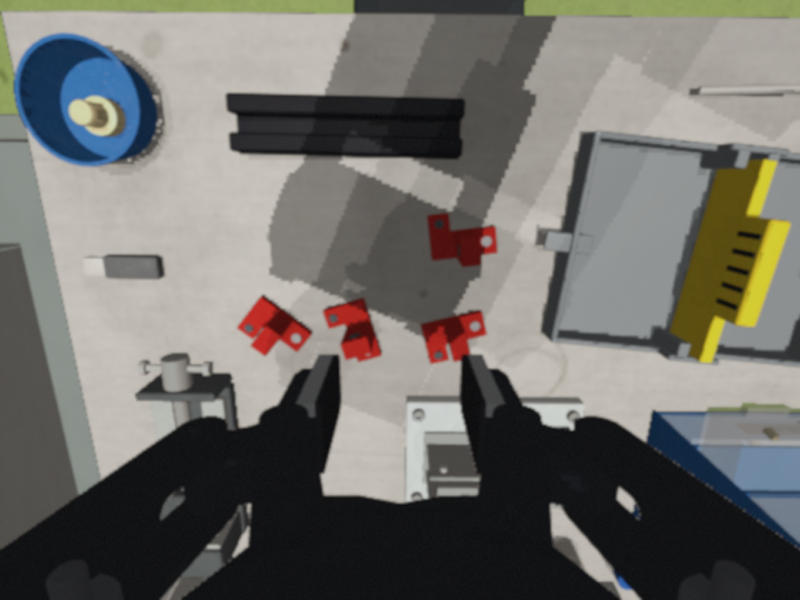

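```bash
python3 - <<'E'
from h import *
a,b=load("w1"),load("w9");k=.7
print("rib ends",at(b,773*k,222*k,62),at(b,737*k,324*k,62),"| a z-tri needs 2nd view")
D={"A":((219.75,118.25),(246,93),(475,326),(438,354)),"B":((301.5,96.5),(325.25,124.25),(366,353),(334,318)),
"C":((355,107.5),(389.75,116),(296,338),(249,327)),"D":((218,181),(250.5,192.25),(487,241),(439,223))}
for n,(p1,d1,p2,d2) in D.items():
    p,e=tri((a,*p1),(b,p2[0]*k,p2[1]*k));d,f=tri((a,*d1),(b,d2[0]*k,d2[1]*k))
    pz=(at(a,*p1,7)+at(b,p2[0]*k,p2[1]*k,7))/2;dz=(at(a,*d1,7)+at(b,d2[0]*k,d2[1]*k,7))/2
    v=dz-pz;s=-1 if n=="D" else 1
    L=np.hypot(v[0],v[1]);yaw=np.degrees(np.arctan2(v[1],v[0]))-s*np.degrees(np.arctan2(15,30))
    c,sn=np.cos(np.radians(yaw)),np.sin(np.radians(yaw))
    o=(pz+dz)[:2]/2-np.array([[c,-sn],[sn,c]])@np.array([0,s*7.5])
    print(n,"tri",p,e,d,f,"z7",pz,dz,"L",L.round(1),"yaw",yaw.round(1),"origin",o.round(1), "a/b diff",at(a,*p1,7)-at(b,p2[0]*k,p2[1]*k,7))
E
```

```text
rib ends [424.9 121.   62. ] [481.7 114.8  62. ] | a z-tri needs 2nd view
A tri [503.3 -22.8   8.6] 0.5 [525.8 -47.4   5.8] 0.4 z7 [503.6 -22.5   7. ] [525.5 -47.5   7. ] L 33.2 yaw -75.3 origin [507.3 -36.9] a/b diff [-0.6 -1.   0. ]
B tri [522.7 -98.1  12.9] 0.2 [ 498.9 -120.9    7.8] 0.7 z7 [524.2  -98.55   7.  ] [ 499.05 -121.1     7.  ] L 33.8 yaw -164.7 origin [ 509.6 -102.6] a/b diff [-2.  -0.3  0. ]
C tri [ 514.  -147.9    7.9] 0.4 [ 506.9 -181.2    6. ] 0.6 z7 [ 514.25 -148.15    7.  ] [ 506.7 -180.9    7. ] L 33.6 yaw -129.5 origin [ 504.7 -159.7] a/b diff [-0.3 -0.9  0. ]
D tri [444.2 -18.3   8.2] 0.5 [432.9 -50.1   7.1] 0.4 z7 [444.2  -18.05   7.  ] [432.95 -50.05   7.  ] L 33.9 yaw -82.8 origin [446.  -33.1] a/b diff [-0.4 -1.1  0. ]
```

Emit:
play_rows(
  plan=[
    [-13,20,0,0.004,-0.001,0.06,-0.3],
    [-13,20,-20,0,0,0.06,-0.3],
    [0,0,-35,0,0,0,-0.3],
    [0,0,-25,0,0,0,-0.3],
    [0,0,0,0,0,0,-0.3],
  ],
  grip_force=25,
)

```text
time_s: 16.25
eef_pos: [444.8, -28.3, 67.7]
ee_rot: [0.002, -0.068, 0.998, 0.0]
force: [0.5, 0.0, -0.2]
grip_width: 0.349
```

```bash
cat > chk.py <<'E'
from h import *
import sys
def blobs(c):
    m=redmask(c["img"]);m[:160]=0;m[235:]=0;m[:,:150]=0;m[:,410:]=0
    n,l,st,ce=cv2.connectedComponentsWithStats(m)
    return [(at(c,*ce[i],10)[:2],int(st[i,4])) for i in range(1,n) if st[i,4]>30]
pose();print("base",[b[0].tolist() for b in blobs(load("t1"))]);print("now ",[(b[0].tolist(),b[1]) for b in blobs(snap("top","tn"))])
E
python3 chk.py
```

```text
t 16.25 tcp [444.8 -28.3  67.7] jaw axis deg 97.8 tilt z [ 0.005  0.001 -1.   ] F [ 0.5  0.  -0.2] g 0.349 q6 -2.04
base [[508.2, -41.7], [503.4, -106.3], [501.9, -164.8], [442.9, -39.0]]
now  [([500.4, -168.8], 98)]
```

Emit:
play_rows(
  plan=[
    [1,-4.8,0,0,0.005,-0.01,-0.3],
    [0,0,-15,0,0,0,-0.3],
    [0,0,-15,0,0,0,-0.3],
    [0,0,0,0,0,0,-0.3],
  ],
)

```text
time_s: 16.63
eef_pos: [450.8, -34.4, 44.5]
ee_rot: [0.005, -0.062, 0.998, -0.002]
force: [0.7, 1.9, 0.6]
grip_width: 0.353
```

```bash
python3 - <<'E'
from h import *
pose();c=snap("wrist","w10")
m=redmask(c["img"]);n,l,st,ce=cv2.connectedComponentsWithStats(m)
for p in((444.2,-18,7),(433,-50,7),(446,-33,38)): print(p,np.round(proj(c,p),1))
cv2.imwrite("pics/w10z.png",cv2.resize(c["img"],(800,600),interpolation=2))
E
```

```text
t 16.63 tcp [450.8 -34.4  44.5] jaw axis deg 97.1 tilt z [ 0.01  -0.003 -1.   ] F [0.7 1.9 0.6] g 0.353 q6 -2.03
(444.2, -18, 7) [307.  229.1]
(433, -50, 7) [258.4 205.9]
(446, -33, 38) [283.4 248.9]
```

View pics/w10z.png

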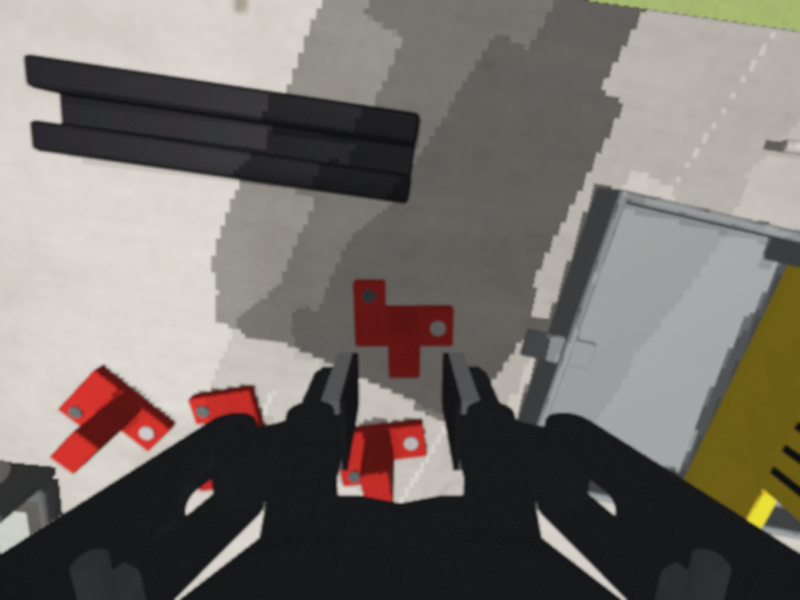

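Emit:
play_rows(
  plan=[
    [-5,1.2,-5,0.003,0.01,0,-0.3],
    [-1,0,-12,0,0,0,-0.3],
    [-1,0,-10,0,0,0,-0.3],
    [-0.5,0,-5,0,0,0,-0.3],
    [0,0,0,0,0,0,-0.3],
  ],
)

```text
time_s: 17.1
eef_pos: [446.2, -34.5, 17.2]
ee_rot: [0.004, -0.062, 0.998, -0.002]
force: [0.5, 0.3, 0.5]
grip_width: 0.346
```

Emit:
play_rows(
  plan=[
    [-0.5,1.3,-6,0,0.004,0,-0.3],
    [0,0,0,0,0,0,-0.3],
    [0,0,0,0,0,0,-0.7],
    [0,0,0,0,0,0,-1],
    [0,0,0,0,0,0,-1],
  ],
  grip_force=25,
)

```text
time_s: 17.52
eef_pos: [446.3, -33.3, 11.8]
ee_rot: [0.002, -0.062, 0.998, -0.002]
force: [0.1, -1.9, -0.9]
grip_width: 0.137
```

Emit:
play_rows(
  plan=[
    [0,0,0,0,0,0,-1],
    [0,0,0,0,0,0,-1],
    [0,0,0,0,0,0,-1],
  ],
)

```text
time_s: 17.77
eef_pos: [446.4, -33.3, 12.1]
ee_rot: [0.002, -0.062, 0.998, -0.002]
force: [-0.8, -0.1, -0.9]
grip_width: 0.132
```

```bash
python3 -c "
from h import *
pose()"
```

```text
t 17.77 tcp [446.4 -33.3  12.1] jaw axis deg 97.1 tilt z [ 0.005 -0.003 -1.   ] F [-0.8 -0.1 -0.9] g 0.132 q6 -2.03
```

Emit:
play_rows(
  plan=[
    [0,0,15,0.003,0.005,0,-1],
    [0,0,30,0,0,0,-1],
    [0,5,25,0,0,-0.07,-1],
    [1,30,0,0,0,-0.07,-1],
    [1,35,0,0,0,-0.07,-1],
  ],
)

```text
time_s: 18.18
eef_pos: [448.3, 34.7, 85.1]
ee_rot: [-0.0, 0.05, 0.999, 0.001]
force: [0.1, 0.3, -1.1]
grip_width: 0.135
```

Emit:
play_rows(
  plan=[
    [0,30,0,0,0,0,-1],
    [0,5,0,0,0,0,-1],
    [0,0,0,0,0,0,-1],
    [0,0,0,0,0,0,-1],
  ],
)

```text
time_s: 18.52
eef_pos: [448.1, 75.2, 86.4]
ee_rot: [0.001, 0.05, 0.999, 0.001]
force: [-1.0, 0.0, -0.6]
grip_width: 0.136
```

```bash
python3 chk.py
```

```text
t 18.52 tcp [448.1  75.2  86.4] jaw axis deg 84.3 tilt z [ 0.002  0.002 -1.   ] F [-1.   0.  -0.6] g 0.136 q6 -1.57
base [[508.2, -41.7], [503.4, -106.3], [501.9, -164.8], [442.9, -39.0]]
now  [([508.2, -41.7], 119), ([503.4, -106.3], 121), ([501.9, -164.7], 124)]
```

Emit:
play_rows(
  plan=[
    [4,1.4,-10,-0.002,0.002,0.008,-1],
    [0,0,-20,0,0,0,-1],
    [0,0,-15,0,0,0,-1],
    [0,0,-10,0,0,0,-1],
    [0,0,0,0,0,0,-1],
  ],
)

```text
time_s: 18.98
eef_pos: [453.5, 70.9, 29.6]
ee_rot: [0.001, 0.049, 0.999, -0.0]
force: [-0.0, 0.7, -0.8]
grip_width: 0.139
```

```bash
python3 -c "
from h import *
pose()"
```

```text
t 18.98 tcp [453.5  70.9  29.6] jaw axis deg 84.4 tilt z [ 0.002 -0.001 -1.   ] F [-0.   0.7 -0.8] g 0.139 q6 -1.57
```

Emit:
play_rows(
  plan=[
    [0,3,-6,0.001,0.002,0.005,-1],
    [0,0,-4,0,0,0,-1],
    [0,0,-1.5,0,0,0,-1],
    [0,0,-1.5,0,0,0,-1],
    [0,0,0,0,0,0,-1],
  ],
)

```text
time_s: 19.4
eef_pos: [454.5, 71.8, 16.6]
ee_rot: [0.001, 0.047, 0.999, -0.0]
force: [-0.6, -0.5, 0.4]
grip_width: 0.135
```

```bash
python3 -c "
from h import *
pose()"
```

```text
t 19.4 tcp [454.5  71.8  16.6] jaw axis deg 84.6 tilt z [ 0.001 -0.    -1.   ] F [-0.6 -0.5  0.4] g 0.135 q6 -1.57
```

Emit:
play_rows(
  plan=[
    [0,0,-0.6,0,0,0,-1],
    [0,0,0,0,0,0,-0.6],
    [0,0,0,0,0,0,-0.4],
    [0,0,0,0,0,0,-0.35],
    [0,0,0,0,0,0,-0.35],
  ],
)

```text
time_s: 19.82
eef_pos: [455.3, 71.8, 17.1]
ee_rot: [0.002, 0.047, 0.999, -0.0]
force: [-0.1, -0.2, 0.6]
grip_width: 0.323
```

Emit:
play_rows(
  plan=[
    [0,0,12,0,0,0,-0.35],
    [0,0,30,0,0,0,-0.35],
    [0,0,35,0,0,0,-0.3],
    [13,-27,0,0,0,0.117,-0.3],
    [13,-27,0,0,0,0.117,-0.3],
  ],
)

```text
time_s: 20.23
eef_pos: [478.9, 20.0, 97.6]
ee_rot: [0.0, -0.074, 0.997, -0.001]
force: [0.4, 0.3, -0.0]
grip_width: 0.348
```

Emit:
play_rows(
  plan=[
    [13,-27,0,0,0,0.117,-0.3],
    [11,-25,0,0,0,0,-0.3],
    [0,0,-15,0,0,0,-0.3],
    [0,0,0,0,0,0,-0.3],
    [0,0,0,0,0,0,-0.3],
  ],
)

```text
time_s: 20.65
eef_pos: [506.9, -39.1, 85.0]
ee_rot: [0.003, -0.137, 0.991, -0.002]
force: [0.9, 0.4, 0.8]
grip_width: 0.355
```

```bash
cat > wl.py <<'E'
from h import *
import sys
# holes of the bracket predicted at x y yaw hand: compare red blob mask seen in the wrist camera with the outline of the base
x,y,yaw,s=map(float,sys.argv[1:5]);pose();c=snap("wrist","wl")
r=np.radians(yaw);M=np.array([[np.cos(r),-np.sin(r)],[np.sin(r),np.cos(r)]])
h=cv2.cvtColor(c["img"],cv2.COLOR_BGR2HSV);lo=((h[...,1]<110)).astype(np.uint8)
for n,p in(("pale",(-15,0)),("dark",(15,s*15))):
    w=M@p+(x,y);u,v=np.round(proj(c,(*w,7)),1);u0,v0=int(u)-14,int(v)-14
    if u0<0 or v0<0 or v0>390: print(n,"out",u,v);continue
    W=lo[v0:v0+29,u0:u0+29];k,l,st,ce=cv2.connectedComponentsWithStats(W,connectivity=4)
    for i in range(1,k):
        if 6<st[i,4]<150 and st[i,0]>0 and st[i,1]>0 and st[i,0]+st[i,2]<29 and st[i,1]+st[i,3]<29:
            q=ce[i]+(u0,v0);print(n,"pred",u,v,"seen",q.round(1),"area",st[i,4],"world shift",(at(c,*q,7)[:2]-w).round(1))
E
python3 wl.py 507.3 -36.9 -75.3 1
```

```text
t 20.65 tcp [506.9 -39.1  85. ] jaw axis deg 105.8 tilt z [ 0.008 -0.004 -1.   ] F [0.9 0.4 0.8] g 0.355 q6 -2.15
pale pred 302.6 218.2 seen [302.1 218.1] area 67 world shift [ 0.  -0.4]
dark pred 263.3 235.7 seen [263.1 236. ] area 36 world shift [ 0.3 -0.1]
```

Emit:
play_rows(
  plan=[
    [0,2.5,-5,0.004,0.008,-0.018,-0.3],
    [-1,0,-18,0,0,0,-0.3],
    [-1,0.5,-18,0,0,0,-0.3],
    [-0.5,0.5,-10,0,0,0,-0.3],
    [0,0,0,0,0,0,-0.3],
  ],
)

```text
time_s: 21.12
eef_pos: [504.0, -31.6, 33.9]
ee_rot: [0.0, -0.128, 0.992, 0.0]
force: [-0.0, 0.3, -0.9]
grip_width: 0.35
```

```bash
python3 -c "
from h import *
pose()"
```

```text
t 21.12 tcp [504.  -31.6  33.9] jaw axis deg 104.7 tilt z [ 0.     0.001 -1.   ] F [-0.   0.3 -0.9] g 0.35 q6 -2.12
```

Emit:
play_rows(
  plan=[
    [3.3,-5.3,0,0,0,0,-0.3],
    [0,0,0,0,0,0,-0.3],
    [0,0,-10,0,0,0,-0.3],
    [0,0,-8,0,0,0,-0.3],
    [0,0,0,0,0,0,-0.3],
  ],
)

```text
time_s: 21.53
eef_pos: [509.1, -37.0, 16.8]
ee_rot: [0.002, -0.128, 0.992, -0.0]
force: [-0.1, 0.5, 0.4]
grip_width: 0.35
```

Emit:
play_rows(
  plan=[
    [-2,0,-5,0,0.003,0,-0.3],
    [0,0,0,0,0,0,-0.3],
    [0,0,0,0,0,0,-0.7],
    [0,0,0,0,0,0,-1],
    [0,0,0,0,0,0,-1],
  ],
  grip_force=25,
)

```text
time_s: 21.95
eef_pos: [506.8, -37.0, 11.1]
ee_rot: [-0.0, -0.128, 0.992, -0.0]
force: [0.5, -0.6, 0.3]
grip_width: 0.132
```

Emit:
play_rows(
  plan=[
    [0,0,0,0,0,0,-1],
    [0,0,0,0,0,0,-1],
    [0,0,0,0,0,0,-1],
  ],
)

```text
time_s: 22.2
eef_pos: [506.9, -37.0, 11.5]
ee_rot: [0.0, -0.128, 0.992, -0.0]
force: [-0.7, -0.4, -0.3]
grip_width: 0.136
```

```bash
python3 -c "
from h import *
pose()"
```

```text
t 22.2 tcp [506.9 -37.   11.5] jaw axis deg 104.7 tilt z [ 0.001 -0.    -1.   ] F [-0.7 -0.4 -0.3] g 0.136 q6 -2.13
```

Emit:
play_rows(
  plan=[
    [0,0,15,0,0,0,-1],
    [0,0,35,0,0,0,-1],
    [0,0,35,0,0,0,-1],
    [-4,15,15,0,0,-0.07,-1],
    [-4,36,0,0,0,-0.07,-1],
  ],
)

```text
time_s: 22.62
eef_pos: [498.2, 11.4, 114.7]
ee_rot: [-0.001, -0.054, 0.999, 0.001]
force: [0.8, 0.1, -0.7]
grip_width: 0.137
```

Emit:
play_rows(
  plan=[
    [-4,36,0,0,0,-0.07,-1],
    [-4,36,0,0,0,-0.07,-1],
    [-4,36,0,0,0,-0.05,-1],
    [-4,30,0,0,0,0,-1],
    [0,5,0,0,0,0,-1],
  ],
)

```text
time_s: 23.03
eef_pos: [480.7, 163.0, 117.8]
ee_rot: [0.002, 0.049, 0.999, 0.001]
force: [0.4, -0.4, -1.4]
grip_width: 0.137
```

Emit:
play_rows(
  plan=[
    [0,0,0,0,0,0,-1],
    [0,0,0,0,0,0,-1],
  ],
)

```text
time_s: 23.2
eef_pos: [480.3, 164.4, 117.9]
ee_rot: [0.003, 0.047, 0.999, 0.001]
force: [0.1, -1.1, 0.1]
grip_width: 0.135
```

```bash
python3 chk.py
```

```text
t 23.2 tcp [480.3 164.4 117.9] jaw axis deg 84.7 tilt z [ 0.005  0.002 -1.   ] F [ 0.1 -1.1  0.1] g 0.135 q6 -1.38
base [[508.2, -41.7], [503.4, -106.3], [501.9, -164.8], [442.9, -39.0]]
now  [([503.5, -106.2], 122), ([501.9, -164.7], 124), ([451.0, 67.5], 128)]
```

Emit:
play_rows(
  plan=[
    [1.5,2,-15,-0.002,0.005,0,-1],
    [0,0.5,-25,0,0,0,-1],
    [0,0.5,-25,0,0,0,-1],
    [0,0.5,-12,0,0,0,-1],
    [0,0,0,0,0,0,-1],
  ],
)

```text
time_s: 23.67
eef_pos: [484.5, 161.3, 39.2]
ee_rot: [0.002, 0.051, 0.999, -0.0]
force: [-0.3, -0.1, -1.1]
grip_width: 0.135
```

```bash
python3 -c "
from h import *
pose()"
```

```text
t 23.67 tcp [484.5 161.3  39.2] jaw axis deg 84.2 tilt z [ 0.004 -0.001 -1.   ] F [-0.3 -0.1 -1.1] g 0.135 q6 -1.38
```

Bottom is to reach 4, so TCP 15.7; correct y and x too.

Emit:
play_rows(
  plan=[
    [-3,5.5,0,0.001,0.004,0.01,-1],
    [0,0,-10,0,0,0,-1],
    [0,0,-7,0,0,0,-1],
    [0,0,-3,0,0,0,-1],
    [0,0,0,0,0,0,-1],
  ],
)

```text
time_s: 24.08
eef_pos: [483.1, 164.8, 19.7]
ee_rot: [0.002, 0.047, 0.999, 0.0]
force: [0.1, 0.4, -0.2]
grip_width: 0.137
```

```bash
python3 -c "
from h import *
pose()"
```

```text
t 24.08 tcp [483.1 164.8  19.7] jaw axis deg 84.6 tilt z [ 0.003  0.    -1.   ] F [ 0.1  0.4 -0.2] g 0.137 q6 -1.38
```

Emit:
play_rows(
  plan=[
    [-1,1,-2.5,0,0.003,0,-1],
    [0,0,-1.5,0,0,0,-1],
    [0,0,0,0,0,0,-0.7],
    [0,0,0,0,0,0,-0.4],
    [0,0,0,0,0,0,-0.35],
  ],
)

```text
time_s: 24.5
eef_pos: [482.8, 166.0, 16.3]
ee_rot: [0.001, 0.047, 0.999, 0.0]
force: [-0.3, -0.4, 0.4]
grip_width: 0.329
```

Emit:
play_rows(
  plan=[
    [0,0,0,0,0,0,-0.35],
    [0,0,10,0,0,0,-0.35],
    [0,0,30,0,0,0,-0.35],
    [0,0,35,0,0,0,-0.3],
    [0,0,25,0,0,0,-0.3],
  ],
)

```text
time_s: 24.92
eef_pos: [479.4, 165.6, 117.3]
ee_rot: [-0.004, 0.047, 0.999, -0.0]
force: [0.9, -0.0, -0.0]
grip_width: 0.349
```

Emit:
play_rows(
  plan=[
    [2,-24,0,0,0,-0.12,-0.3],
    [2,-27,0,0,0,-0.12,-0.3],
    [3,-27,0,0,0,-0.12,-0.3],
    [3,-27,0,0,0,-0.12,-0.3],
    [3,-27,0,0,0,-0.12,-0.3],
  ],
)

```text
time_s: 25.33
eef_pos: [495.1, 33.2, 129.2]
ee_rot: [0.005, 0.347, 0.938, 0.001]
force: [1.3, 0.4, 0.4]
grip_width: 0.348
```

Emit:
play_rows(
  plan=[
    [3,-27,0,0,0,-0.12,-0.3],
    [3,-27,0,0,0,-0.12,-0.3],
    [3,-27,0,0,0,-0.12,-0.3],
    [3,-27,0,0,0,-0.12,-0.3],
    [2,-20,-10,0,0,-0.12,-0.3],
  ],
)

```text
time_s: 25.75
eef_pos: [510.1, -102.8, 125.8]
ee_rot: [0.009, 0.619, 0.785, 0.0]
force: [-0.0, 0.4, 1.1]
grip_width: 0.354
```

Emit:
play_rows(
  plan=[
    [0,0,-10,0,0,0,-0.3],
    [0,0,0,0,0,0,-0.3],
    [0,0,0,0,0,0,-0.3],
  ],
)

```text
time_s: 26.0
eef_pos: [509.8, -106.0, 116.1]
ee_rot: [0.01, 0.622, 0.783, 0.0]
force: [0.6, 0.3, 0.7]
grip_width: 0.353
```

```bash
python3 wl.py 509.6 -102.6 -164.7 1
```

```text
t 26.0 tcp [ 509.8 -106.   116.1] jaw axis deg 13.1 tilt z [ 0.015 -0.012 -1.   ] F [0.6 0.3 0.7] g 0.353 q6 -0.65
pale pred 295.9 200.6 seen [295.2 200.3] area 53 world shift [-0.7  0.1]
dark pred 262.0 218.5 seen [261.6 219.2] area 28 world shift [-0.2 -0.7]
```

Emit:
play_rows(
  plan=[
    [0,3,-10,0.012,0.015,0.037,-0.3],
    [0,0,-20,0,0,0,-0.3],
    [0,0,-20,0,0,0,-0.3],
    [0,0,-15,0,0,0,-0.3],
    [0,0,0,0,0,0,-0.3],
  ],
)

```text
time_s: 26.47
eef_pos: [511.1, -97.8, 53.1]
ee_rot: [0.002, 0.601, 0.8, 0.001]
force: [-0.0, 0.7, -0.8]
grip_width: 0.351
```

```bash
python3 -c "
from h import *
pose()"
```

```text
t 26.47 tcp [511.1 -97.8  53.1] jaw axis deg 16.2 tilt z [ 0.005 -0.001 -1.   ] F [-0.   0.7 -0.8] g 0.351 q6 -0.7
```

Emit:
play_rows(
  plan=[
    [-2,-5,0,0.001,0.005,-0.016,-0.3],
    [0,0,0,0,0,0,-0.3],
    [0,0,-14,0,0,0,-0.3],
    [0,0,-12,0,0,0,-0.3],
    [0,0,0,0,0,0,-0.3],
  ],
)

```text
time_s: 26.88
eef_pos: [511.4, -102.1, 32.2]
ee_rot: [0.003, 0.605, 0.796, 0.001]
force: [0.2, 0.1, -0.6]
grip_width: 0.349
```

```bash
python3 -c "
from h import *
pose()"
```

```text
t 26.88 tcp [ 511.4 -102.1   32.2] jaw axis deg 15.5 tilt z [ 0.007 -0.002 -1.   ] F [ 0.2  0.1 -0.6] g 0.349 q6 -0.69
```

Emit:
play_rows(
  plan=[
    [-3,-0.8,-8,0.002,0.006,0,-0.3],
    [-0.5,0,-8,0,0,0,-0.3],
    [0,0,-4,0,0,0,-0.3],
    [0,0,0,0,0,0,-0.3],
  ],
)

```text
time_s: 27.22
eef_pos: [509.1, -103.5, 13.8]
ee_rot: [0.002, 0.605, 0.796, 0.0]
force: [-0.3, -0.5, 0.1]
grip_width: 0.352
```

```bash
python3 -c "
from h import *
pose()"
```

```text
t 27.22 tcp [ 509.1 -103.5   13.8] jaw axis deg 15.5 tilt z [ 0.004 -0.002 -1.   ] F [-0.3 -0.5  0.1] g 0.352 q6 -0.7
```

Emit:
play_rows(
  plan=[
    [0,0.6,-2,0,0.003,0,-0.3],
    [0,0,0,0,0,0,-0.4],
    [0,0,0,0,0,0,-0.7],
    [0,0,0,0,0,0,-1],
    [0,0,0,0,0,0,-1],
  ],
  grip_force=25,
)

```text
time_s: 27.63
eef_pos: [509.6, -103.0, 12.4]
ee_rot: [0.002, 0.605, 0.796, -0.0]
force: [-0.2, 0.4, 0.3]
grip_width: 0.137
```

Emit:
play_rows(
  plan=[
    [0,0,0,0,0,0,-1],
    [0,0,0,0,0,0,-1],
    [0,0,0,0,0,0,-1],
  ],
)

```text
time_s: 27.88
eef_pos: [509.7, -103.0, 12.6]
ee_rot: [0.002, 0.605, 0.796, -0.0]
force: [0.3, -0.1, -1.0]
grip_width: 0.134
```

```bash
python3 -c "
from h import *
pose()"
```

```text
t 27.88 tcp [ 509.7 -103.    12.6] jaw axis deg 15.5 tilt z [ 0.002 -0.003 -1.   ] F [ 0.3 -0.1 -1. ] g 0.134 q6 -0.69
```

Emit:
play_rows(
  plan=[
    [0,0,15,0.003,0.002,0,-1],
    [0,0,35,0,0,0,-1],
    [0,0,35,0,0,0,-1],
    [0,0,15,0,0,0,-1],
    [-4,20,0,0,0,0.1,-1],
  ],
)

```text
time_s: 28.3
eef_pos: [504.4, -84.2, 115.5]
ee_rot: [-0.002, 0.566, 0.825, -0.001]
force: [1.2, 0.3, -0.7]
grip_width: 0.136
```

Emit:
play_rows(
  plan=[
    [-6,27,0,0,0,0.12,-1],
    [-6,27,0,0,0,0.12,-1],
    [-6,27,0,0,0,0.12,-1],
    [-6,27,0,0,0,0.12,-1],
    [-6,27,0,0,0,0.12,-1],
  ],
)

```text
time_s: 28.72
eef_pos: [473.8, 53.5, 117.9]
ee_rot: [0.001, 0.286, 0.958, -0.0]
force: [0.7, -0.5, -1.0]
grip_width: 0.13
```

Emit:
play_rows(
  plan=[
    [-6,27,0,0,0,0.12,-1],
    [-6,27,0,0,0,0.12,-1],
    [-6,27,0,0,0,0.12,-1],
    [-6,27,0,0,0,0.12,-1],
    [0,0,0,0,0,0,-1],
  ],
)

```text
time_s: 29.13
eef_pos: [446.3, 170.0, 118.3]
ee_rot: [0.002, 0.035, 0.999, 0.001]
force: [1.1, 0.7, -0.6]
grip_width: 0.129
```

Emit:
play_rows(
  plan=[
    [0,0,0,0,0,0,-1],
    [0,0,0,0,0,0,-1],
  ],
)

```text
time_s: 29.3
eef_pos: [445.8, 170.9, 118.3]
ee_rot: [0.002, 0.034, 0.999, 0.001]
force: [-0.7, 0.1, -1.0]
grip_width: 0.135
```

```bash
python3 chk.py
```

```text
t 29.3 tcp [445.8 170.9 118.3] jaw axis deg 86.1 tilt z [ 0.003  0.001 -1.   ] F [-0.7  0.1 -1. ] g 0.135 q6 -1.38
base [[508.2, -41.7], [503.4, -106.3], [501.9, -164.8], [442.9, -39.0]]
now  [([501.9, -164.7], 124), ([484.6, 151.0], 66), ([451.0, 67.2], 126)]
```

Emit:
play_rows(
  plan=[
    [-1,1,-15,-0.001,0.003,-0.022,-1],
    [-1,1,-25,0,0,0,-1],
    [-1,1,-25,0,0,0,-1],
    [0,0,-12,0,0,0,-1],
    [0,0,0,0,0,0,-1],
  ],
)

```text
time_s: 29.77
eef_pos: [445.5, 169.4, 39.9]
ee_rot: [0.003, 0.052, 0.999, 0.0]
force: [-0.1, -0.3, -1.1]
grip_width: 0.132
```

```bash
python3 -c "
from h import *
pose()"
```

```text
t 29.77 tcp [445.5 169.4  39.9] jaw axis deg 84.0 tilt z [ 0.005 -0.    -1.   ] F [-0.1 -0.3 -1.1] g 0.132 q6 -1.35
```

Emit:
play_rows(
  plan=[
    [-0.5,0.5,-6,0,0.005,0.012,-1],
    [-0.5,0.5,-8,0,0,0,-1],
    [0,0,-5,0,0,0,-1],
    [0,0,-2,0,0,0,-1],
    [0,0,0,0,0,0,-1],
  ],
)

```text
time_s: 30.18
eef_pos: [446.4, 168.6, 18.8]
ee_rot: [0.001, 0.048, 0.999, 0.0]
force: [-0.3, 0.3, -0.3]
grip_width: 0.132
```

```bash
python3 -c "
from h import *
pose()"
```

```text
t 30.18 tcp [446.4 168.6  18.8] jaw axis deg 84.5 tilt z [ 0.002  0.    -1.   ] F [-0.3  0.3 -0.3] g 0.132 q6 -1.36
```

Emit:
play_rows(
  plan=[
    [-0.5,0.5,-1.5,0,0.002,0,-1],
    [0,0,-0.8,0,0,0,-1],
    [0,0,0,0,0,0,-0.7],
    [0,0,0,0,0,0,-0.4],
    [0,0,0,0,0,0,-0.35],
  ],
)

```text
time_s: 30.6
eef_pos: [446.8, 169.4, 17.6]
ee_rot: [0.002, 0.048, 0.999, 0.0]
force: [-0.7, -0.6, 0.0]
grip_width: 0.323
```

Emit:
play_rows(
  plan=[
    [0,0,0,0,0,0,-0.35],
    [0,0,10,0,0,0,-0.35],
    [0,0,30,0,0,0,-0.35],
    [0,0,35,0,0,0,-0.3],
    [0,0,25,0,0,0,-0.3],
  ],
)

```text
time_s: 31.02
eef_pos: [443.3, 169.0, 118.8]
ee_rot: [-0.004, 0.048, 0.999, -0.001]
force: [0.5, 0.0, 0.6]
grip_width: 0.349
```

Emit:
play_rows(
  plan=[
    [5,-28,0,0,0,-0.119,-0.3],
    [6,-34,0,0,0,-0.119,-0.3],
    [6,-34,0,0,0,-0.119,-0.3],
    [6,-34,0,0,0,-0.119,-0.3],
    [6,-34,0,0,0,-0.1,-0.3],
  ],
)

```text
time_s: 31.43
eef_pos: [474.6, 4.3, 130.3]
ee_rot: [0.005, 0.335, 0.942, 0.001]
force: [0.6, 0.9, -0.1]
grip_width: 0.35
```

Emit:
play_rows(
  plan=[
    [6,-34,0,0,0,0,-0.3],
    [6,-34,0,0,0,0,-0.3],
    [6,-34,0,0,0,0,-0.3],
    [6,-34,0,0,0,0,-0.3],
    [5,-20,0,0,0,0,-0.3],
  ],
)

```text
time_s: 31.85
eef_pos: [503.7, -162.1, 135.5]
ee_rot: [0.008, 0.34, 0.941, 0.001]
force: [0.5, -0.5, -1.3]
grip_width: 0.344
```

Emit:
play_rows(
  plan=[
    [0,0,-10,0,0,0,-0.3],
    [0,0,0,0,0,0,-0.3],
    [0,0,0,0,0,0,-0.3],
  ],
)

```text
time_s: 32.1
eef_pos: [504.0, -166.0, 126.8]
ee_rot: [0.009, 0.342, 0.94, 0.0]
force: [1.1, 0.4, -0.6]
grip_width: 0.349
```

```bash
python3 wl.py 504.7 -159.7 -129.5 1
```

```text
t 32.1 tcp [ 504.  -166.   126.8] jaw axis deg 50.0 tilt z [ 0.017 -0.006 -1.   ] F [ 1.1  0.4 -0.6] g 0.349 q6 -1.42
pale pred 301.3 197.3 seen [301.1 197. ] area 46 world shift [-0.3  0. ]
dark pred 268.0 213.6 seen [267.9 213.9] area 22 world shift [ 0.2 -0.2]
```

Emit:
play_rows(
  plan=[
    [0,4,-10,0.006,0.017,0.009,-0.3],
    [-0.5,0,-25,0,0,0,-0.3],
    [-0.5,0,-25,0,0,0,-0.3],
    [-0.5,0,-15,0,0,0,-0.3],
    [0,0,0,0,0,0,-0.3],
  ],
)

```text
time_s: 32.57
eef_pos: [502.3, -155.0, 49.4]
ee_rot: [-0.001, 0.333, 0.943, 0.0]
force: [-0.8, 1.1, -1.0]
grip_width: 0.348
```

```bash
python3 -c "
from h import *
pose()"
```

```text
t 32.57 tcp [ 502.3 -155.    49.4] jaw axis deg 51.1 tilt z [-0.002  0.001 -1.   ] F [-0.8  1.1 -1. ] g 0.348 q6 -1.41
```

Emit:
play_rows(
  plan=[
    [2.4,-4.7,0,0,-0.002,-0.01,-0.3],
    [0,0,0,0,0,0,-0.3],
    [0,0,-14,0,0,0,-0.3],
    [0,0,-10,0,0,0,-0.3],
    [0,0,0,0,0,0,-0.3],
  ],
)

```text
time_s: 32.98
eef_pos: [506.8, -158.3, 27.7]
ee_rot: [0.001, 0.336, 0.942, 0.0]
force: [1.0, 1.0, 0.5]
grip_width: 0.35
```

```bash
python3 -c "
from h import *
pose()"
```

```text
t 32.98 tcp [ 506.8 -158.3   27.7] jaw axis deg 50.7 tilt z [ 0.003 -0.    -1.   ] F [1.  1.  0.5] g 0.35 q6 -1.41
```

Emit:
play_rows(
  plan=[
    [-2.5,-1.8,-6,0,0.003,-0.003,-0.3],
    [-0.4,-0.4,-7,0,0,0,-0.3],
    [0,0,-2.5,0,0,0,-0.3],
    [0,0,0,0,0,0,-0.3],
  ],
)

```text
time_s: 33.32
eef_pos: [504.5, -161.2, 12.7]
ee_rot: [0.001, 0.338, 0.941, -0.001]
force: [0.3, 0.1, 0.5]
grip_width: 0.349
```

```bash
python3 -c "
from h import *
pose()"
```

```text
t 33.32 tcp [ 504.5 -161.2   12.7] jaw axis deg 50.5 tilt z [ 0.002 -0.002 -1.   ] F [0.3 0.1 0.5] g 0.349 q6 -1.41
```

Emit:
play_rows(
  plan=[
    [0,1.4,-1,0,0,0,-0.3],
    [0,0,0,0,0,0,-0.4],
    [0,0,0,0,0,0,-0.7],
    [0,0,0,0,0,0,-1],
    [0,0,0,0,0,0,-1],
  ],
  grip_force=25,
)

```text
time_s: 33.73
eef_pos: [504.9, -159.8, 12.3]
ee_rot: [0.002, 0.338, 0.941, -0.001]
force: [0.1, 0.5, -0.9]
grip_width: 0.138
```

Emit:
play_rows(
  plan=[
    [0,0,0,0,0,0,-1],
    [0,0,0,0,0,0,-1],
    [0,0,0,0,0,0,-1],
  ],
)

```text
time_s: 33.98
eef_pos: [504.9, -159.8, 12.5]
ee_rot: [0.002, 0.338, 0.941, -0.001]
force: [0.3, 0.3, -0.9]
grip_width: 0.135
```

```bash
python3 -c "
from h import *
pose()"
```

```text
t 33.98 tcp [ 504.9 -159.8   12.5] jaw axis deg 50.5 tilt z [ 0.003 -0.002 -1.   ] F [ 0.3  0.3 -0.9] g 0.135 q6 -1.41
```

Emit:
play_rows(
  plan=[
    [0,0,15,0.002,0.003,0,-1],
    [0,0,35,0,0,0,-1],
    [0,0,35,0,0,0,-1],
    [0,0,15,0,0,0,-1],
    [-6,22,0,0,0,0.1,-1],
  ],
)

```text
time_s: 34.4
eef_pos: [497.9, -139.2, 115.3]
ee_rot: [-0.002, 0.292, 0.956, -0.0]
force: [-0.6, -0.3, -0.7]
grip_width: 0.133
```

Emit:
play_rows(
  plan=[
    [-9,33,0,0,0,0.12,-1],
    [-9,33,0,0,0,0.12,-1],
    [-9,33,0,0,0,0.12,-1],
    [-9,33,0,0,0,0.12,-1],
    [-9,33,0,0,0,0,-1],
  ],
)

```text
time_s: 34.82
eef_pos: [451.6, 28.7, 117.5]
ee_rot: [0.002, 0.045, 0.999, -0.001]
force: [0.6, -0.8, -0.3]
grip_width: 0.135
```

Emit:
play_rows(
  plan=[
    [-9,33,0,0,0,0,-1],
    [-9,33,0,0,0,0,-1],
    [-9,33,0,0,0,0,-1],
    [-9,33,0,0,0,0,-1],
    [0,0,0,0,0,0,-1],
  ],
)

```text
time_s: 35.23
eef_pos: [410.6, 170.7, 118.2]
ee_rot: [0.002, 0.043, 0.999, -0.001]
force: [0.8, -1.0, 0.1]
grip_width: 0.135
```

Emit:
play_rows(
  plan=[
    [0,0,0,0,0,0,-1],
    [0,0,0,0,0,0,-1],
  ],
)

```text
time_s: 35.4
eef_pos: [410.0, 171.8, 118.3]
ee_rot: [0.002, 0.041, 0.999, -0.001]
force: [0.2, -0.3, -0.2]
grip_width: 0.133
```

```bash
python3 chk.py
```

```text
t 35.4 tcp [410.  171.8 118.3] jaw axis deg 85.3 tilt z [ 0.004 -0.002 -1.   ] F [ 0.2 -0.3 -0.2] g 0.133 q6 -1.35
base [[508.2, -41.7], [503.4, -106.3], [501.9, -164.8], [442.9, -39.0]]
now  [([483.9, 159.9], 127), ([446.9, 156.5], 85), ([450.9, 67.2], 127)]
```

Emit:
play_rows(
  plan=[
    [-2,2,-15,0.002,0.004,-0.008,-1],
    [-1,1,-25,0,0,0,-1],
    [-1,1,-25,0,0,0,-1],
    [0,0,-12,0,0,0,-1],
    [0,0,0,0,0,0,-1],
  ],
)

```text
time_s: 35.87
eef_pos: [409.6, 170.3, 39.7]
ee_rot: [0.003, 0.05, 0.999, 0.0]
force: [-0.9, 0.4, -0.8]
grip_width: 0.138
```

```bash
python3 -c "
from h import *
pose()"
```

```text
t 35.87 tcp [409.6 170.3  39.7] jaw axis deg 84.3 tilt z [ 0.006  0.    -1.   ] F [-0.9  0.4 -0.8] g 0.138 q6 -1.34
```

Emit:
play_rows(
  plan=[
    [-1.5,1.5,-6,0,0.006,0.008,-1],
    [-0.5,0.5,-8,0,0,0,-1],
    [-0.3,0,-5,0,0,0,-1],
    [0,0,-2,0,0,0,-1],
    [0,0,0,0,0,0,-1],
  ],
)

```text
time_s: 36.28
eef_pos: [409.3, 170.3, 18.5]
ee_rot: [0.001, 0.048, 0.999, 0.0]
force: [-0.3, -0.6, -0.8]
grip_width: 0.135
```

```bash
python3 -c "
from h import *
pose()"
```

```text
t 36.28 tcp [409.3 170.3  18.5] jaw axis deg 84.5 tilt z [ 0.002  0.001 -1.   ] F [-0.3 -0.6 -0.8] g 0.135 q6 -1.35
```

Emit:
play_rows(
  plan=[
    [-0.5,0.5,-1.2,0,0.002,0,-1],
    [0,0,-0.8,0,0,0,-1],
    [0,0,0,0,0,0,-0.7],
    [0,0,0,0,0,0,-0.4],
    [0,0,0,0,0,0,-0.35],
  ],
)

```text
time_s: 36.7
eef_pos: [409.7, 171.1, 17.6]
ee_rot: [0.001, 0.047, 0.999, 0.001]
force: [0.4, -0.9, 0.5]
grip_width: 0.328
```

Emit:
play_rows(
  plan=[
    [0,0,0,0,0,0,-0.35],
    [0,0,10,0,0,0,-0.35],
    [0,0,30,0,0,0,-0.35],
    [0,0,35,0,0,0,-0.3],
    [0,0,35,0,0,0,-0.3],
  ],
)

```text
time_s: 37.12
eef_pos: [405.4, 170.4, 126.0]
ee_rot: [-0.006, 0.048, 0.999, -0.001]
force: [1.8, -0.8, 0.1]
grip_width: 0.35
```

Emit:
play_rows(
  plan=[
    [20,-15,20,0,0,0,-0.3],
    [25,-15,20,0,0,0,-0.3],
    [25,-10,0,0,0,0,-0.3],
    [0,0,0,0,0,0,-0.3],
    [0,0,0,0,0,0,-0.3],
  ],
)

```text
time_s: 37.53
eef_pos: [479.8, 129.3, 177.0]
ee_rot: [0.002, 0.047, 0.999, 0.0]
force: [-0.4, -0.1, -0.2]
grip_width: 0.352
```

```bash
python3 chk.py && python3 -c "
from h import *
c=snap('wrist','w11');cv2.imwrite('pics/w11z.png',cv2.resize(c['img'],(800,600),interpolation=2))"
```

```text
t 37.53 tcp [479.8 129.3 177. ] jaw axis deg 84.7 tilt z [ 0.003 -0.    -1.   ] F [-0.4 -0.1 -0.2] g 0.352 q6 -1.45
base [[508.2, -41.7], [503.4, -106.3], [501.9, -164.8], [442.9, -39.0]]
now  [([451.1, 67.0], 131)]
```

View pics/w11z.png

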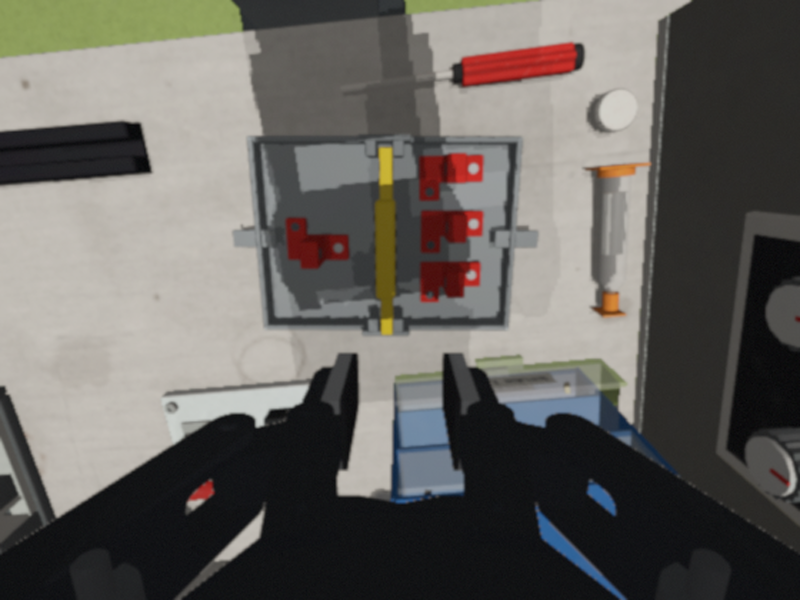

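```bash
python3 - <<'E'
from h import *
a,b,o=load("w9"),load("w11"),load("w8");k=.7
print(tri((a,773*k,222*k),(b,386*k,199*k)),at(b,386*k,199*k,62))
print(tri((a,763*k,160*k),(b,386*k,146*k)), "panel top -x end, want z 42")
s=snap("scene","s2");print(np.round(proj(s,(452,122,62)),0))
E
```

```text
(array([424.5, 126.4,  55.6]), np.float64(1.0)) [423.1 126.7  62. ]
(array([392.7, 129. ,  36. ]), np.float64(0.2)) panel top -x end, want z 42
[225. 224.]
```

Emit:
play_rows(
  plan=[
    [-10,-20,10,0,0,0,-0.3],
    [-10,-30,10,0,0,0,-0.3],
    [0,-30,10,0,0,0,-0.3],
    [0,-30,0,0,0,0,-0.3],
    [0,0,0,0,0,0,-0.3],
  ],
)

```text
time_s: 38.1
eef_pos: [452.4, 20.1, 204.7]
ee_rot: [-0.003, 0.041, 0.999, 0.0]
force: [0.1, 0.8, -0.7]
grip_width: 0.35
```

```bash
python3 -c "
from h import *
pose();print(ctrl.finish_job())"
```

```text
t 38.1 tcp [452.4  20.1 204.7] jaw axis deg 85.2 tilt z [-0.006  0.001 -1.   ] F [ 0.1  0.8 -0.7] g 0.35 q6 -1.7
the job is handed in; nothing more can be done
None
```

The job is done and handed in at 38 s of the 210 s allowed. No verdict was reported.

- **Coupling:** it went into the blue tub, and a picture taken afterwards shows it standing there.
- **Divider:** I slid it down the tray grooves before any bracket went in. Gripper height above its seat was the same in stand and tray (34.4 mm), and the forces stayed near zero.
- **Brackets:** four were present, three left-hand and one right-hand. I set the grip at 25 N to carry them, and stood the three left-hand ones in the left (+y) compartment and the right-hand one in the right.

The last wrist picture shows all four brackets upright in the correct compartments with the divider between them. The screwdriver, cartridge and nut look untouched in it. The memory stick was out of that view and was last seen in place in an earlier picture. No knocked bracket showed up in the checks I made along the way.

One check disagreed. Measuring the divider's top from two views gave about 56 and 36 mm, where 62 and 42 mm were expected. I put this down to the wrist camera reading lengths about 3% short far from its centre. I trusted the gripper height instead, as the reading was low rather than high.

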